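Close down the board inspection bench

TASK

Close down the inspection bench for the night: draw every circuit board left in the bare-metal bench rack up out of its slot and stand it fully home, upright, in a slot of the black carrier, and fit each lens cap on the camera mount of its own size by squeezing its two tabs together, seating it flat on the rim and letting the tabs spring right out under the lip. Do not tip a board over, and leave the tools and other things on the bench where they are.

Things in the scene. Friction and masses are not known exactly. Their poses are not given: they have to be found in the camera images.
- rack: Fixed bare-metal bench rack, 206 (x) x 140 (y) x 56 mm; the boards start in it. Origin: centre of underside. Four upright slots at x = -72, -24, +24, +72 mm, each 7 mm wide (x), 116 mm long (y), centred on y = 0, floor 12 mm above the origin; only 10 mm at either end of a board is guided, up to 56 mm, the rest is open. Rack and carrier stand on either side, which is which varies.
- carrier: Black plastic transport carrier with a strap loop at each x end, fixed, empty at the start. Body and slots measure the same as the rack's, in its own frame: slots at x = -72, -24, +24, +72 mm, 7 mm wide (x), 116 mm long (y), floor 12 mm above the origin, guides to 56 mm. Any slot will do, one board per slot.
- camera: Fixed grey camera head, a block 110 (x) x 220 (y) x 40 mm with two round lens mounts looking straight up. Origin: centre of its underside.
- large_mount (a point): Centre of the large mount's mouth, level with the top of its rim, 75 mm above the bench (at y = +58 mm of the camera head). The mouth is a lip of 30 mm inner and 38 mm outer radius, 4.5 mm thick; beneath it the bore widens to 35 mm radius and is clear to 27 mm below the rim.
- small_mount (a point): Centre of the small mount's mouth, as the large one (at y = -58 mm of the camera head); lip 22 mm inner and 30 mm outer radius, 4.5 mm thick, bore beneath it 27 mm radius.
- large_cap: Black sprung cap for the large mount, loose, right way up, about 84 g. Origin: centre of plug's underside. Plug radius 27.5 mm, z 0 to 10; flange radius 37 mm, z 10 to 15. Two grey ears (20 mm wide, z 16 to 37) on top, outer faces 42 mm apart along the cap's y (31 squeezed). Each carries a hook low on the plug. Fitted, the flange lies on the rim: origin 10 mm below the mount point.
- large_cap_tab_a (a joint): How far the +y tab (ear and hook) of the large cap is squeezed in: 0 = sprung right out, 0.0055 m = fully in; spring 3 N at 0, 7 N fully in. Its hook, 12 mm wide, z 0.5 to 3.5 mm, reaches 33 mm from the cap's axis at rest, which the lip stops, and 27.5 mm squeezed, which passes it.
- large_cap_tab_b (a joint): How far the -y tab (ear and hook) of the large cap is squeezed in: 0 = sprung right out, 0.0055 m = fully in; spring 3 N at 0, 7 N fully in. Its hook, 12 mm wide, z 0.5 to 3.5 mm, reaches 33 mm from the cap's axis at rest, which the lip stops, and 27.5 mm squeezed, which passes it.
- small_cap: Black sprung cap for the small mount, loose, right way up, about 84 g. Origin: centre of plug's underside. Plug radius 19.5 mm, z 0 to 10; flange radius 29 mm, z 10 to 15. Two grey ears (20 mm wide, z 16 to 37) on top, outer faces 34 mm apart along the cap's y (23 squeezed). Each carries a hook low on the plug. Fitted, the flange lies on the rim: origin 10 mm below the mount point.
- small_cap_tab_a (a joint): How far the +y tab (ear and hook) of the small cap is squeezed in: 0 = sprung right out, 0.0055 m = fully in; spring 3 N at 0, 7 N fully in. Its hook, 12 mm wide, z 0.5 to 3.5 mm, reaches 25 mm from the cap's axis at rest, which the lip stops, and 19.5 mm squeezed, which passes it.
- small_cap_tab_b (a joint): How far the -y tab (ear and hook) of the small cap is squeezed in: 0 = sprung right out, 0.0055 m = fully in; spring 3 N at 0, 7 N fully in. Its hook, 12 mm wide, z 0.5 to 3.5 mm, reaches 25 mm from the cap's axis at rest, which the lip stops, and 19.5 mm squeezed, which passes it.
- board0: Circuit board, 4 mm (x) x 110 mm (y) x 90 mm (z), 110 g, with a white stiffener bar 8 mm thick and 110 mm long along its top edge (the top 16 mm). Origin: middle of its lower edge, z up along the board when it stands. It starts upright in one of the rack's slots. May be absent (None). The boards are alike.
- board1: Circuit board, 4 mm (x) x 110 mm (y) x 90 mm (z), 110 g, with a white stiffener bar 8 mm thick and 110 mm long along its top edge (the top 16 mm). Origin: middle of its lower edge, z up along the board when it stands. It starts upright in one of the rack's slots. May be absent (None). The boards are alike.
- board2: Circuit board, 4 mm (x) x 110 mm (y) x 90 mm (z), 110 g, with a white stiffener bar 8 mm thick and 110 mm long along its top edge (the top 16 mm). Origin: middle of its lower edge, z up along the board when it stands. It starts upright in one of the rack's slots. May be absent (None). The boards are alike.
- board3: Circuit board, 4 mm (x) x 110 mm (y) x 90 mm (z), 110 g, with a white stiffener bar 8 mm thick and 110 mm long along its top edge (the top 16 mm). Origin: middle of its lower edge, z up along the board when it stands. It starts upright in one of the rack's slots. May be absent (None). The boards are alike.
- screwdriver: Screwdriver 170 mm, loose on the bench; a bystander, not part of the job.
- brush: Bench brush 160 mm, loose on the bench; a bystander, not part of the job.
- cleaner: White bottle 48 mm across, 120 mm tall, loose on the bench; a bystander, not part of the job.
- jar: Small amber jar 44 mm across, 50 mm tall, loose on the bench; a bystander, not part of the job.
- tape: Roll of tape 90 mm across, 24 mm tall, loose on the bench; a bystander, not part of the job.
- wrench: Wrench 130 mm, loose on the bench; a bystander, not part of the job.
Things that resemble listed ones, but are neither listed nor needed, are in the scene too. Leave any blue or yellow look-alike of the small_cap alone.

How it is judged:
At the end, for the whole second after the job is handed in: Each board present stands in a carrier slot: lower edge within 6 mm of the slot floor, within 12 mm of mid-slot, tilt under 0.15 rad, at rest. Each cap is on its own mount: within 5 mm of the axis, flange within 2 mm of the rim, tilt under 0.07 rad, tabs sprung out to within 2 mm, at rest (z of board0 in the frame of carrier between 0.008 and 0.018 m and x of board0 in the frame of carrier between -0.09 and 0.09 m and y of board0 in the frame of carrier between -0.012 and 0.012 m and angle between each of board0, board1, board2, board3's own z axis and vertical below 0.15 rad and linear speed of each of board0, board1, board2, board3, large_cap, small_cap below 0.02 m/s and z of board1 in the frame of carrier between 0.008 and 0.018 m and x of board1 in the frame of carrier between -0.09 and 0.09 m and y of board1 in the frame of carrier between -0.012 and 0.012 m and z of board2 in the frame of carrier between 0.008 and 0.018 m and x of board2 in the frame of carrier between -0.09 and 0.09 m and y of board2 in the frame of carrier between -0.012 and 0.012 m and z of board3 in the frame of carrier between 0.008 and 0.018 m and x of board3 in the frame of carrier between -0.09 and 0.09 m and y of board3 in the frame of carrier between -0.012 and 0.012 m and z of large_cap in the frame of large_mount between -0.0125 and -0.008 m and horizontal distance between large_cap and large_mount below 0.005 m and angle between each of large_cap, small_cap's own z axis and vertical below 0.07 rad and value of joint each of large_cap_tab_a, large_cap_tab_b, small_cap_tab_a, small_cap_tab_b below 0.002 m and z of small_cap in the frame of small_mount between -0.0125 and -0.008 m and horizontal distance between small_cap and small_mount below 0.005 m); the robot touches nothing.
It fails at once if a board was tipped over (more than about 50 degrees) (angle between any of board0, board1, board2, board3's own z axis and vertical above 0.9 rad).
It fails at once if a bystanding tool, bottle, jar or tape roll was moved more than 5 cm (distance of any of screwdriver, brush, cleaner, jar, tape, wrench from where it was at the start of the episode above 0.05 m).
Of board0, board1, board2, board3 only 3 to 4 are there at a start; the rules pass over those that are not, and their reading is None.
At some moment in a run one of large_cap, small_cap may be knocked a few centimetres aside while the robot is not near it.
It also fails if it takes over 210 s, if anything falls off the work surface, if the arm or the gripper's body presses on something with over 40 N, if the wrist force passes 120 N, or if a joint passes its speed limit or range.

ROBOT

A 7-joint arm with a two-finger parallel gripper is mounted at the origin on the work surface. World frame = base frame: x ahead of the robot, y to its left, z up, the work surface at z = 0. Lengths are in m, angles in rad, forces in N, time in s.
With the tool pointing down it reaches from about 0.4 to 0.875 m from the base axis. Payload 19.3 kg.
Tool frame: the origin (TCP) lies at the very end of the fingers, on their centre line; the grasp point (between the pads) lies 19 mm behind it; z points along the fingers, y is the line along which they close (so a half turn about z gives the same grasp; the last joint's range is limited). The gripper opens to 85 mm and grips with 20 to 120 N. Pads are 22 mm wide; open, the fingers measure 114 mm over their backs; the gripper's body (76 mm by 85 mm) begins 54 mm behind the grasp point. The pads swing forward as they close: fully open they stand 13 mm farther back than shut.
Start: joints at [1.177, 0.521, -0.036, 1.599, 0.021, 1.021, -0.113], TCP at [0.199, -0.593, 0.202] pointing down, gripper open.
Joint ranges: [-2.91, 2.91], [-0.3, 2.13], [-1.5, 1.42], [0.17, 2.43], [-1.26, 4.41], [0.16, 1.93], [-2.52, 2.52]. Speed limits (rad/s): [1.89, 1.89, 2.39, 2.39, 3.01, 3.01, 3.01].

INTERFACE

Orientations are given as [roll, pitch, yaw] about the fixed x, y, z axes, in that order (R = Rz(yaw) Ry(pitch) Rx(roll)).
In Python, from workcell import bot gives the robot as it stands.
- The arm moves only by the shell command python3 -m crank 'ROWS' [FORCE]. ROWS is a JSON object of lists of equal length, an entry for each row: "travel": the shift along the world's x, y, z in cm, a list of three; "turn": the turn, a rotation vector about the world's x, y, z in degrees, a list of three; "gripper": the closure, from 0 (fully open) to 1 (shut). A call has exactly 5 rows; each row is the pose to reach, as a shift and turn from the pose commanded when the call began; what a row does not reach only later rows make up. A row lasts 1/10 s, in which the tool goes at most 50 mm and 8.59 degrees, less where a joint would pass 70% of its speed; a pose out of reach is approached as far as the arm can. A call with a gripper value outside its range is refused whole. The fingers move at their own pace and stop on an object; FORCE is the grip in N (left out, the last holds). Time passes only in rows, so rows that repeat a pose let the fingers close, or fill a call up. It gives the time, the measured TCP pose, the force, the opening and the grip force at its end, in the units of the state.
- bot.observe(): the state, without advancing time (a new reading comes with each control period).
- bot.grab_frame(name): name is "scene" or "top" or "wrist"; returns a dict with "pixels" (384x512x3 uint8, red, green, blue), "fx", "fy", "cx", "cy" (pixels), "extrinsics" (4x4, takes a point from world to camera coordinates). Camera axes: x right, y down, z forward; pixel columns grow to the right and rows downward; lengths in m; the calibration is good to about 2 mm. The wrist camera is an equidistant fisheye: a pixel r from the principal point sees the ray r / f radians off the axis. A picture is of the moment at which its call begins. There is no depth.
- bot.job_done(): hands the job in; it is judged then, once.
The state is a dict: "clock": time; "qpos": joint angles; "qd": joint speeds; "joint_efforts": joint torques, N m; "position": TCP position; "tool_rot": TCP orientation; "force": force on the tool from outside, world axes, zero at the start; "moment": the same for the moment, N m; "grip_width": finger opening in m; "finger_force": force on a finger pad.
Only numpy, scipy, OpenCV 4.12 (cv2) and the standard library are available. Lean on these libraries where they do the work, as an engineer would, in place of code of your own. Each camera call takes 0.05 s, during which the arm holds its last target. There are 200 camera calls.

## Working session

There is one attempt and no reset: what is moved stays moved. The work goes in short steps, Python scripts to look and compute and a shell command to move; the robot and the scene stay as the last step left them, time stands still between calls to the robot, and variables do not carry over. Pictures are saved under pics/ and viewed, at most 14 in all, crops included, and the job is handed in when it is done.

```bash
mkdir -p pics; ls; cat > h.py <<'E'
import numpy as np, cv2
from workcell import bot
def snap(n,f=None):
    d=bot.grab_frame(n); p=np.ascontiguousarray(d["pixels"])
    if f: cv2.imwrite("pics/"+f,p[:,:,::-1])
    return d
def plane(d,u,v,z):
    E=np.array(d["extrinsics"]);R=E[:3,:3];t=E[:3,3];c=-R.T@t
    r=R.T@np.array([(u-d["cx"])/d["fx"],(v-d["cy"])/d["fy"],1.])
    return c+r*(z-c[2])/r[2]
def proj(d,P):
    E=np.array(d["extrinsics"]);q=E[:3,:3]@np.array(P,float)+E[:3,3]
    return d["cx"]+d["fx"]*q[0]/q[2], d["cy"]+d["fy"]*q[1]/q[2]
E
python3 - <<'E'
from h import *
import pickle
a=snap("top","top0.png");b=snap("scene","scene0.png")
pickle.dump((a,b),open("f0.pkl","wb"))
for d in(a,b):
  E=np.array(d["extrinsics"]);print(-E[:3,:3].T@E[:3,3],E[2,:3],d["fx"])
print(bot.observe())
E
```

```text
pics
[ 0.49474305 -0.01307652  1.06212739] [ 0.07483596 -0.01025864 -0.99714309] 394.18048457272255
[1.39389716 0.53577371 0.76079326] [-0.69545052 -0.44166153 -0.5668189 ] 419.35709522624603
{'clock': 0.1, 'qpos': array([ 1.17681887,  0.52199365, -0.0363101 ,  1.59994276,  0.02122751,
        1.02109911, -0.11285581]), 'qd': array([ 0.00048439,  0.00011967, -0.00013224, -0.00241397, -0.00016042,
        0.00055023, -0.00038082]), 'joint_efforts': array([ 2.65820228e-03, -9.28478050e+01,  1.98310822e+00, -3.70529151e+01,
        1.81006745e-02,  5.36674968e-03,  4.43643023e-05]), 'position': array([ 0.19868579, -0.59222705,  0.201162  ]), 'tool_rot': array([-3.14054058e+00,  1.05808041e-04,  3.23709932e-01]), 'force': array([-0.0202901 ,  0.1337657 ,  0.48439902]), 'moment': array([-0.02003607,  0.0108231 , -0.02108058]), 'finger_force': 0.0, 'grip_width': 0.08539038226591592}
```

View pics/top0.png

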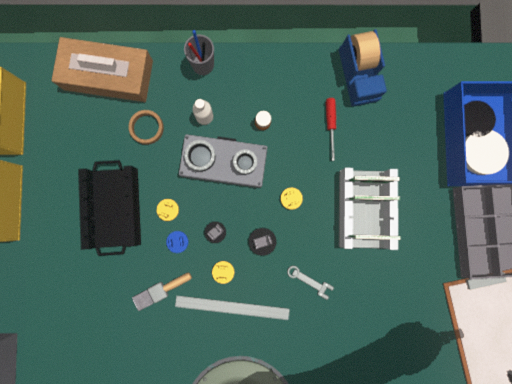

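View pics/scene0.png

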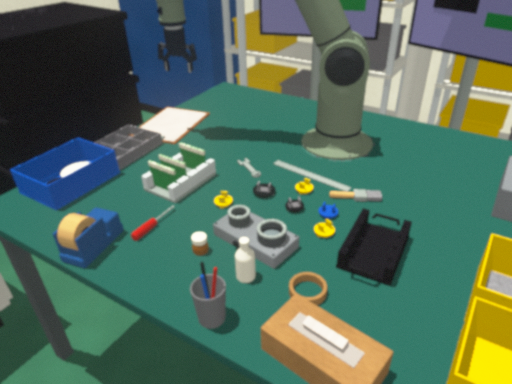

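The top view is +x up and +y left. The rack is on the right with three boards, at rows ~178, 198 and 237. The carrier is on the left at (110,208). The large mount is at (199,155) and the small mount at (245,161). Cap candidates are black at (215,232), black at (262,242), blue at (177,242), and yellow at (167,210), (291,198) and (223,272). The two black ones fit the description: the larger is large_cap and the smaller is small_cap. I'll confirm that in an enlarged crop and measure.

```bash
python3 - <<'E'
from h import *
import pickle
a,b=pickle.load(open("f0.pkl","rb"))
p=np.ascontiguousarray(a["pixels"])
c1=cv2.resize(p[125:265,150:290],None,fx=4,fy=4,interpolation=cv2.INTER_CUBIC)
cv2.imwrite("pics/c1.png",c1[:,:,::-1])
c2=np.hstack([cv2.resize(p[155:260,70:150],None,fx=5,fy=5,interpolation=cv2.INTER_CUBIC),cv2.resize(p[155:260,330:410],None,fx=5,fy=5,interpolation=cv2.INTER_CUBIC)])
cv2.imwrite("pics/c2.png",c2[:,:,::-1])
hsv=cv2.cvtColor(p,cv2.COLOR_RGB2HSV)
dark=((hsv[...,2]<60)&(hsv[...,1]<120)).astype(np.uint8)
for nm,m in (("dark",dark),("rack",((hsv[...,2]>150)&(hsv[...,1]<40)).astype(np.uint8))):
  n,L,s,c=cv2.connectedComponentsWithStats(m)
  for i in range(1,n):
    if s[i,4]>80: print(nm,s[i],c[i].round(1))
g=cv2.GaussianBlur(cv2.cvtColor(p,cv2.COLOR_RGB2GRAY),(3,3),0)
print(cv2.HoughCircles(g[130:190,170:275],cv2.HOUGH_GRADIENT,1.5,30,param1=100,param2=15,minRadius=7,maxRadius=19))
E
```

```text
dark [441   3  41  40 495] [469.5  27.4]
dark [331  51  17  38 159] [338.4  69.7]
dark [436  95   8  36 110] [439.8 112. ]
dark [465 101  30  35 797] [478.4 117.3]
dark [  78  160   63   96 4872] [109.1 207.5]
dark [204 222  22  21 180] [214.2 232.1]
dark [248 228  28  28 354] [260.9 241.5]
dark [ 286  323  155   61 2232] [378.4 361.1]
rack [ 70  54  58  22 631] [98.8 64. ]
rack [193  99  19  19 236] [202.5 108. ]
rack [256 110  16  16 194] [263.  117.9]
rack [ 466  130   43   45 1512] [486.4 152.3]
rack [ 181  136   84   49 2335] [224.  159.8]
rack [ 344  167   57   83 3236] [369.2 210.3]
rack [288 266  45  33 330] [310.2 281.4]
rack [ 449  276   63  108 5334] [485.5 327.1]
rack [148 283  19  19 211] [157.1 292.4]
rack [133 291  17  19 165] [141.5 300. ]
rack [ 175  296  114   24 1246] [231.9 307.4]
rack [214 362  54  20 514] [238.3 370.1]
[[[29.25 24.75 11.95]
  [74.25 30.75 12.1 ]]]
```

View pics/c1.png

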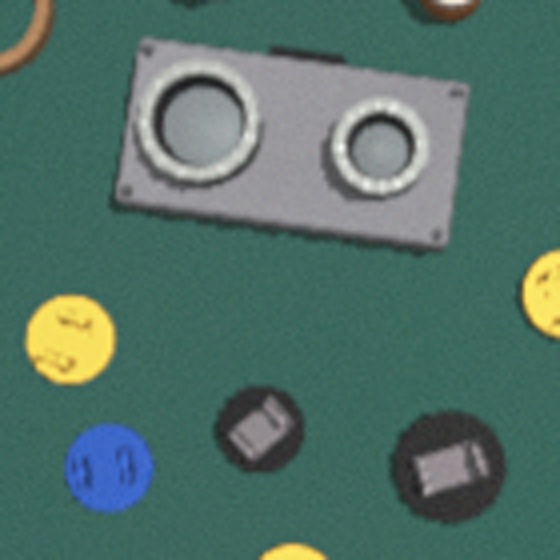

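View pics/c2.png

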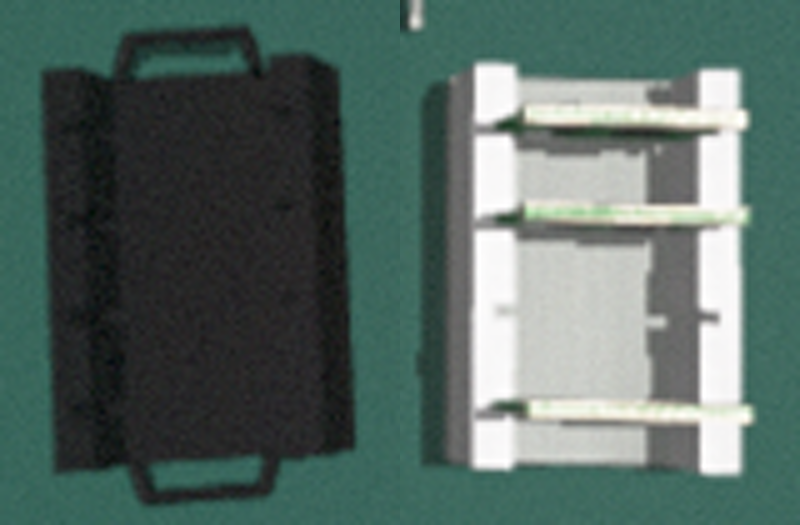

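The crop confirms that the two black discs with grey ears are the real caps: small at crop (262,428), large at crop (448,466). The blue and yellow look-alikes are left alone. The rack holds boards at crop rows 118, 215 and 410, and the slot near crop row 318 is empty. Next I cast these points.

```bash
cat > m0.py <<'E'
from h import *
import pickle
a,b=pickle.load(open("f0.pkl","rb"))
p=np.ascontiguousarray(a["pixels"]);hsv=cv2.cvtColor(p,cv2.COLOR_RGB2HSV)
f=lambda u,v,z:plane(a,u,v,z)[:2]
def rep(n,A,B): print(n,A.round(4),B.round(4),"len",np.linalg.norm(B-A).round(4),"deg",np.degrees(np.arctan2(*(B-A)[::-1])).round(2))
rk=lambda x,y:f(330+(x-400)/5,155+y/5,.056)
rep("rackL",rk(475,468),rk(475,65)); rep("rackR",rk(742,472),rk(740,70)); rep("rackBot",rk(742,472),rk(475,468))
ck=lambda x,y,z:f(70+x/5,155+y/5,z)
rep("carL",ck(55,470,.056),ck(42,70,.056)); rep("carRbase",ck(355,450,0),ck(342,70,0))
for n,(x0,x1,y) in {"bA":(523,747,118),"bB":(523,749,215),"bC":(527,753,410)}.items():
  for e in (0,):
    rep(n,f(330+(x1-400)/5,155+(y+3)/5,.102),f(330+(x0-400)/5,155+(y-2)/5,.102))
# mounts: bright rim rows, use mask of rim + minEnclosingCircle
rim=((hsv[...,2]>170)&(hsv[...,1]<40)).astype(np.uint8)
for n,(u,v,r) in {"large":(199,155,20),"small":(245,161,16)}.items():
  m=np.zeros_like(rim);cv2.circle(m,(u,v),r,1,-1);q=np.argwhere((rim&m)>0)[:,::-1].astype(np.float32)
  (x,y),R=cv2.minEnclosingCircle(q); c=f(x,y,.075);e=f(x+R,y,.075);print(n,(x,y),R,c.round(4),"R",np.linalg.norm(e-c).round(4))
for n,(u,v) in {"lcap":(262,242),"scap":(215,232)}.items():
  m=((p[...,1].astype(int)-p[...,0])<18).astype(np.uint8);k=np.zeros_like(m);cv2.circle(k,(u,v),20,1,-1)
  q=np.argwhere((m&k)>0)[:,::-1].astype(np.float32);N,L,s,cc=cv2.connectedComponentsWithStats(m&k);i=1+s[1:,4].argmax()
  q=np.argwhere(L==i)[:,::-1].astype(np.float32);(x,y),R=cv2.minEnclosingCircle(q);c=f(x,y,.013);print(n,(x,y),s[i],"R",np.sqrt(s[i,4]/np.pi)/394*1.05,c.round(4), f(*cc[i],.013).round(4))
E
python3 m0.py
python3 - <<'E'
from h import *
import pickle
a,b=pickle.load(open("f0.pkl","rb"));p=a["pixels"]
k=cv2.resize(p[155:260,70:150],None,fx=5,fy=5,interpolation=cv2.INTER_CUBIC).astype(float)
k=np.clip((k-10)*4,0,255).astype(np.uint8)
l=cv2.resize(p[215:260,200:280],None,fx=5,fy=5,interpolation=cv2.INTER_CUBIC)
l=np.vstack([l,np.zeros((300,400,3),np.uint8)])
cv2.imwrite("pics/c3.png",np.hstack([k,l])[:,:,::-1])
E
```

```text
rackL [ 0.4251 -0.2671] [ 0.6312 -0.2718] len 0.2062 deg -1.31
rackR [ 0.4224 -0.4031] [ 0.6282 -0.4089] len 0.2059 deg -1.6
rackBot [ 0.4224 -0.4031] [ 0.4251 -0.2671] len 0.136 deg 88.85
carL [0.4275 0.4002] [0.6307 0.4124] len 0.2036 deg 3.42
carRbase [0.4335 0.2641] [0.6378 0.2744] len 0.2045 deg 2.88
bA [ 0.5968 -0.3934] [ 0.5996 -0.2831] len 0.1104 deg 88.52
bB [ 0.549  -0.3928] [ 0.5519 -0.2819] len 0.111 deg 88.51
bC [ 0.4541 -0.3916] [ 0.457  -0.2815] len 0.1102 deg 88.46
large (199.17578125, 154.033203125) 15.132612228393555 [0.6653 0.1016] R 0.0382
small (244.86207580566406, 160.72413635253906) 11.930581092834473 [ 0.6479 -0.0138] R 0.0301
lcap (261.84466552734375, 241.4274444580078) [248 228  28  28 602] R 0.0368906567206944 [ 0.4421 -0.0579] [ 0.4425 -0.0578]
scap (214.6290283203125, 231.7903289794922) [204 222  22  21 368] R 0.028843107608103095 [0.468  0.0669] [0.4676 0.0667]
```

View pics/c3.png

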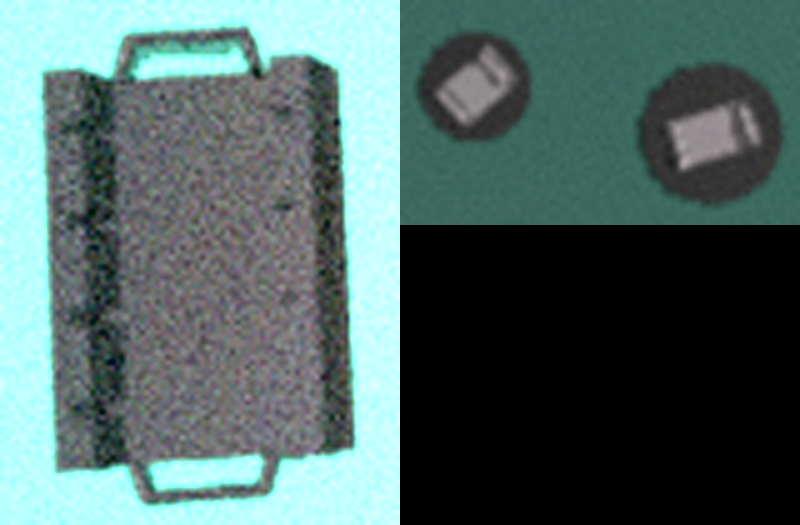

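The enhanced crop shows four slot notches on each carrier pillar (left col ~80, rows 125, 218, 316, 410). The long axis of the ear patches is tilted ~37° on the small cap and ~15° on the large cap. Every measured length matches (206, 110, R38, R30, 37, 29 mm). I start with board C at (0.4555, -0.3366).

```bash
python3 -m crank '{"travel":[[3,3,0],[6,6,0],[9.5,9.5,0],[13,13,0],[16.5,16.5,0]],"turn":[[0,0,8.5],[0,0,17],[0,0,25.5],[0,0,34],[0,0,42]],"gripper":[0.6,0.6,0.6,0.6,0.6]}' 40
python3 -m crank '{"travel":[[3,3,0],[6,6,0],[9.2,9.1,0],[9.2,9.1,0],[9.2,9.1,0]],"turn":[[0,0,8.5],[0,0,17],[0,0,25],[0,0,28],[0,0,28]],"gripper":[0.6,0.6,0.6,0.6,0.6]}'
python3 - <<'E'
from h import *
o=bot.observe();print(o["qpos"],o["tool_rot"])
snap("wrist","w1.png")
# carrier notch profile
import pickle
a,b=pickle.load(open("f0.pkl","rb"));p=a["pixels"].astype(float).sum(2)
for n,(c0,c1) in {"L":(83.5,88.5),"R":(124,128.5)}.items():
  pr=[]
  for v in np.arange(168,250,.5):
    us=np.linspace(c0,c1,12)+(v-208)*13/400
    pr.append(cv2.remap(p.astype(np.float32),us.astype(np.float32)[None],np.full((1,12),v,np.float32),1).mean())
  pr=np.array(pr);k=np.array([pr[max(0,i-14):i+15].mean() for i in range(len(pr))])-pr
  from scipy.signal import find_peaks
  i,_=find_peaks(cv2.GaussianBlur(k[:,None],(1,5),1)[:,0],height=4,distance=20)
  for j in i: v=168+.5*j;u=(c0+c1)/2+(v-208)*13/400;print(n,v,k[j].round(1),plane(a,u,v,.054)[:2].round(4))
E
```

```text
clock: 0.6
position: [0.3648, -0.4259, 0.2016]
tool_rot: [-3.141, 0.0, 1.063]
force: [0.3, -0.7, 0.1]
grip_width: 0.0337
finger_force: 0.0
clock: 1.1
position: [0.4562, -0.3357, 0.2013]
tool_rot: [-3.141, -0.001, 1.548]
force: [-1.3, -0.1, 0.0]
grip_width: 0.034
finger_force: 0.0
[ 0.82311187  0.45269133 -0.40251439  1.74242624  0.20619697  0.98896056
  0.32023924] [-3.14108955e+00 -5.56901885e-04  1.54814899e+00]
L 180.0 24.8 [0.6026 0.3954]
L 198.0 25.8 [0.5564 0.3927]
L 218.0 22.7 [0.5055 0.3897]
L 236.0 22.8 [0.46  0.387]
L 246.5 17.4 [0.4336 0.3855]
R 176.5 19.2 [0.6113 0.2931]
R 196.0 29.8 [0.5611 0.2906]
R 214.0 11.3 [0.5152 0.2882]
R 232.5 4.8 [0.4683 0.2858]
R 245.0 33.8 [0.4368 0.2842]
```

View pics/w1.png

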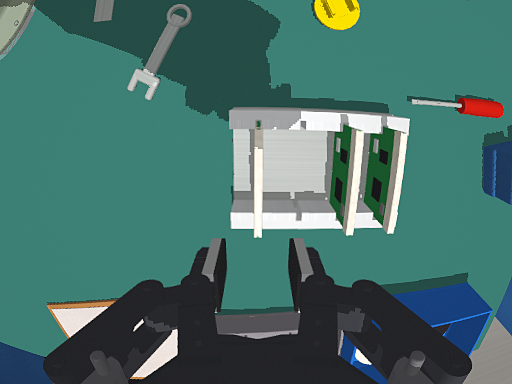

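The wrist view shows the white stiffener of board C at col 258, midway between the fingers (cols 215 and 300). I descend and grip.

```bash
python3 -m crank '{"travel":[[0,-0.1,-3],[0,-0.1,-6],[0,-0.1,-9],[0,-0.1,-11],[0,-0.1,-12.3]],"turn":[[0,0,0],[0,0,0],[0,0,0],[0,0,0],[0,0,0]],"gripper":[0.6,0.6,0.6,0.6,0.6]}' 40
python3 -m crank '{"travel":[[0,0,0],[0,0,0],[0,0,0],[0,0,0],[0,0,0]],"turn":[[0,0,0],[0,0,0],[0,0,0],[0,0,0],[0,0,0]],"gripper":[1,1,1,1,1]}' 40
python3 -m crank '{"travel":[[0,0,0.5],[0,0,1.5],[0,0,3],[0,0,5],[0,0,7]],"turn":[[0,0,0],[0,0,0],[0,0,0],[0,0,0],[0,0,0]],"gripper":[1,1,1,1,1]}' 40
```

```text
clock: 1.65
position: [0.4543, -0.3382, 0.0771]
tool_rot: [-3.14, -0.0, 1.542]
force: [-0.1, 0.1, 0.4]
grip_width: 0.034
finger_force: 0.0
clock: 2.15
position: [0.456, -0.3378, 0.0793]
tool_rot: [3.141, 0.001, 1.545]
force: [0.0, 0.3, 0.4]
grip_width: -0.0002
finger_force: 0.0
clock: 2.65
position: [0.456, -0.3375, 0.1507]
tool_rot: [3.141, 0.0, 1.546]
force: [-0.1, 1.1, 0.2]
grip_width: -0.0001
finger_force: 0.0
```

```bash
python3 - <<'E'
from h import *
a=snap("top");b=snap("scene");o=bot.observe();print(o["position"],proj(a,o["position"]),proj(b,o["position"]))
w=snap("wrist")["pixels"]
pa=cv2.resize(a["pixels"][130:290,300:460],(400,400));pb=cv2.resize(b["pixels"][110:270,100:260],(400,400))
cv2.imwrite("pics/d1.png",np.hstack([pa,pb])[:,:,::-1])
E
```

```text
[ 0.45716931 -0.33830617  0.15233748] (np.float64(386.11153440480655), np.float64(237.2545151296738)) (np.float64(189.45288076130137), np.float64(132.82563753184158))
```

View pics/d1.png

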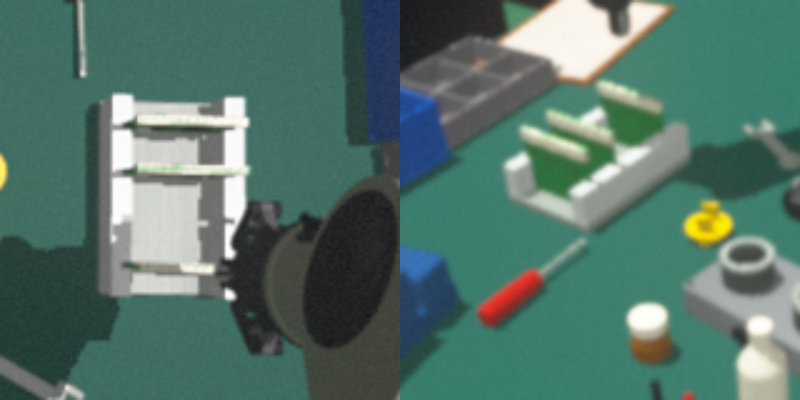

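The top crop shows board C still in the rack at crop (175,267), with the gripper beside it at crop (230,270). In the scene crop the fingertip is near (617,30). The tool sits farther toward -y or higher than I reckoned, so I check the geometry numerically, including the wrist calibration.

```bash
cat >> h.py <<'E'
def fproj(d,P):
    E=np.array(d["extrinsics"]);q=E[:3,:3]@np.array(P,float)+E[:3,3]
    th=np.arctan2(np.hypot(q[0],q[1]),q[2]);k=th/np.hypot(q[0],q[1])
    return d["cx"]+d["fx"]*k*q[0],d["cy"]+d["fy"]*k*q[1]
def fray(d,u,v,z):
    E=np.array(d["extrinsics"]);R=E[:3,:3];c=-R.T@E[:3,3]
    x,y=(u-d["cx"])/d["fx"],(v-d["cy"])/d["fy"];th=np.hypot(x,y)
    r=R.T@np.array([np.sin(th)*x/th,np.sin(th)*y/th,np.cos(th)])
    return c+r*(z-c[2])/r[2]
def tri(a,pa,b,pb):
    P=[np.diag([d["fx"],d["fy"],1])@np.array(d["extrinsics"])[:3] for d in(a,b)]
    q=[np.array([[u-d["cx"]],[v-d["cy"]]],float) for d,(u,v) in((a,pa),(b,pb))]
    X=cv2.triangulatePoints(P[0],P[1],q[0],q[1]);return (X[:3]/X[3]).ravel()
E
python3 - <<'E'
from h import *
a=bot.grab_frame("top");b=bot.grab_frame("scene");w=bot.grab_frame("wrist");o=bot.observe();t=o["position"]
print(tri(a,(391,237),b,(186,121)))
E=np.array(w["extrinsics"]);print("cam",-E[:3,:3].T@E[:3,3],E[2,:3],w["fx"],w["cx"],w["cy"])
for n,P in {"tcp":t,"tcp+3cm":t+[0,0,.03],"bC-":(.4541,-.3916,.102),"bC+":(.457,-.2815,.102),"rackcorner+":(.6312,-.2718,.056)}.items(): print(n,fproj(w,P),proj(a,P),proj(b,P))
cv2.imwrite("pics/w2.png",w["pixels"][:,:,::-1])
E
```

```text
[ 0.46213446 -0.33707133  0.19603803]
cam [ 0.45678392 -0.25502029  0.3214943 ] [-0.00708349 -0.31637639 -0.9486073 ] 297.3186396354542 257.08605435498475 193.2331632902177
tcp (np.float64(258.2391352829869), np.float64(229.72993794962025)) (np.float64(385.1720542185192), np.float64(237.87839798024515)) (np.float64(190.09942199334438), np.float64(133.73315027219704))
tcp+3cm (np.float64(258.4959390114243), np.float64(253.01507100113886)) (np.float64(389.935736431975), np.float64(238.4332870373468)) (np.float64(189.04815832567886), np.float64(125.38771621675163))
bC- (np.float64(257.7848601006101), np.float64(263.0150488574354)) (np.float64(400.59210331919786), np.float64(237.59289686542374)) (np.float64(179.69172240383426), np.float64(142.4092126496252))
bC+ (np.float64(257.95320449941175), np.float64(133.17643252303574)) (np.float64(355.3997308412961), np.float64(236.61511133424864)) (np.float64(204.53610707847653), np.float64(150.43376517725272))
rackcorner+ (np.float64(431.692730456258), np.float64(120.70829118028263)) (np.float64(344.983367323891), np.float64(167.99244405145876)) (np.float64(173.1401949202621), np.float64(187.96740055096893))
```

View pics/w2.png

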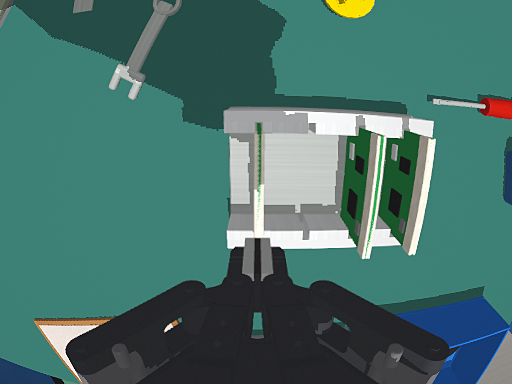

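The wrist calibration is sound: the rack corner is predicted at (432,121) and seen at (433,120). Board C hasn't moved. Its scene ends also match, at (204,150) and (180,142). All three views put the shut fingertips about 3 cm above the reported TCP, so the fingers closed above the stiffener. I go ~27 mm deeper, where the open mid-slot leaves room either way.

```bash
python3 -m crank '{"travel":[[0,0,0],[0,0,0],[0,0,-1],[0,0,-2],[0,0,-3]],"turn":[[0,0,0],[0,0,0],[0,0,0],[0,0,0],[0,0,0]],"gripper":[0.6,0.6,0.6,0.6,0.6]}' 40
python3 -m crank '{"travel":[[0,0,-2],[0,0,-4],[0,0,-5.5],[0,0,-6.5],[0,0,-7]],"turn":[[0,0,0],[0,0,0],[0,0,0],[0,0,0],[0,0,0]],"gripper":[0.6,0.6,0.6,0.6,0.6]}' 40
python3 -m crank '{"travel":[[0,0,0],[0,0,0],[0,0,0],[0,0,0],[0,0,0]],"turn":[[0,0,0],[0,0,0],[0,0,0],[0,0,0],[0,0,0]],"gripper":[1,1,1,1,1]}' 40
```

```text
clock: 3.45
position: [0.4555, -0.3373, 0.1174]
tool_rot: [-3.141, -0.0, 1.546]
force: [0.1, -0.6, -0.5]
grip_width: 0.0342
finger_force: 0.0
clock: 3.95
position: [0.4556, -0.3372, 0.0476]
tool_rot: [-3.141, -0.001, 1.546]
force: [0.0, -0.5, 1.0]
grip_width: 0.0342
finger_force: 0.0
clock: 4.45
position: [0.4561, -0.3377, 0.0492]
tool_rot: [3.141, 0.001, 1.545]
force: [-0.3, -0.9, 4.2]
grip_width: 0.0072
finger_force: 41.3
```

Board C is gripped (7 mm wide, 41 N). I lift it and carry it toward the carrier.

```bash
python3 -m crank '{"travel":[[0,0,0.5],[0,0,2],[0,0,4.5],[0,0,7],[0,0,9]],"turn":[[0,0,0],[0,0,0],[0,0,0],[0,0,0],[0,0,0]],"gripper":[1,1,1,1,1]}' 40
python3 -m crank '{"travel":[[0,3,0.5],[0,7.5,0.5],[0,12,0.5],[0,16.5,0.5],[0,21,0.5]],"turn":[[0,0,0],[0,0,1],[0,0,1],[0,0,2],[0,0,2]],"gripper":[1,1,1,1,1]}'
python3 -m crank '{"travel":[[0,4.5,0],[0,9,0],[0,13.5,0],[0,18,0],[0,22.5,0]],"turn":[[0,0,0],[0,0,1],[0,0,1],[0,0,1],[0,0,1]],"gripper":[1,1,1,1,1]}'
python3 -m crank '{"travel":[[0.2,4.5,0],[0.4,9,0],[0.6,13.5,0],[0.6,17,0],[0.6,19,0]],"turn":[[0,0,0],[0,0,1],[0,0,1],[0,0,2],[0,0,2]],"gripper":[1,1,1,1,1]}'
python3 - <<'E'
from h import *
import pickle
w=snap("wrist");a=bot.grab_frame("top");pickle.dump((w,a),open("f1.pkl","wb"))
o=bot.observe();print(o["position"],o["tool_rot"],o["grip_width"],o["finger_force"])
p=w["pixels"].astype(float);k=np.clip((p-5)*3,0,255).astype(np.uint8)
cv2.imwrite("pics/w3.png",k[:,:,::-1])
E
```

```text
clock: 4.95
position: [0.4561, -0.3376, 0.1412]
tool_rot: [3.14, 0.001, 1.546]
force: [0.5, 0.5, -1.5]
grip_width: 0.0075
finger_force: 40.4
clock: 5.45
position: [0.4557, -0.126, 0.1449]
tool_rot: [3.141, 0.001, 1.581]
force: [1.5, -0.1, -0.4]
grip_width: 0.0073
finger_force: 40.4
clock: 5.95
position: [0.4557, 0.0992, 0.1449]
tool_rot: [3.14, 0.0, 1.598]
force: [0.9, -0.3, -0.7]
grip_width: 0.007
finger_force: 40.4
clock: 6.45
position: [0.4612, 0.2908, 0.1449]
tool_rot: [3.141, -0.001, 1.636]
force: [0.3, 0.1, -0.7]
grip_width: 0.0072
finger_force: 40.4
[0.46112096 0.29071695 0.1447292 ] [ 3.14104268e+00 -1.69335276e-03  1.63649006e+00] 0.007221001298698236 40.41532516479492
```

View pics/w3.png

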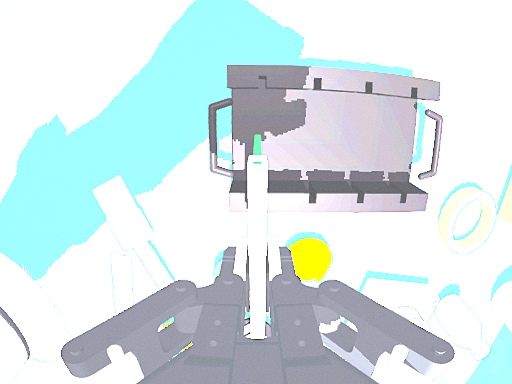

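The wrist view shows the carrier's slot notches clearly: far pillar at (262,79), (317,82), (368,86), (414,91), near pillar at (261,198), (309,198), (359,197), (403,197). The held board hangs at col 258. I cast the notch centres at slot-top height.

```bash
cat > slots.py <<'E'
from h import *
import pickle
from scipy.optimize import least_squares
w,a=pickle.load(open("f1.pkl","rb"));p=w["pixels"].astype(float).sum(2)
far=[(262,79),(317,82),(368,86),(414,91)];near=[(261,198),(309,198),(359,197),(403,197)]
Q=[];M=[]
for n,l,yy in(("far",far,1),("near",near,-1)):
  for i,(u,v) in enumerate(l):
    s=p[v-3:v+4,u-11:u+12].mean(0);k=np.median(s)-s;k[k<.35*k.max()]=0
    c=(k*np.arange(-11,12)).sum()/k.sum();P=fray(w,u+c,v,.056);print(n,round(u+c,1),k.max().round(0),P[:2].round(4));Q.append(P[:2]);M.append((-72+48*i)/1000)
Q=np.array(Q);M=np.array(M)
# fit along-slot-line: x' = M ; unknown cx along normal, yaw
def r(t): return (Q-[t[0],.338])@[np.cos(t[1]),np.sin(t[1])]-M
s=least_squares(r,[.533,.05]);print("cx at y=.338",s.x[0],"yaw deg",np.degrees(s.x[1]),"res mm",(s.fun*1e3).round(1))
c,y=s.x
for m in(-.072,-.024,.024,.072): print(m,[round(c+m*np.cos(y),4),round(.338+m*np.sin(y),4)])
E
python3 slots.py
python3 - <<'E'
from h import *
import pickle
w,a=pickle.load(open("f1.pkl","rb"))
# pillar outer edges check and board top in wrist
for P in ((235,212),(428,206)): print("near outer",fray(w,*P,.056)[:2].round(4))
for P in ((228,66),(440,82)): print("far outer",fray(w,*P,.056)[:2].round(4))
print(np.array(w["extrinsics"])[2,:3])
E
```

```text
far 262.9 39.0 [0.4592 0.3899]
far 317.3 140.0 [0.5066 0.3917]
far 368.5 117.0 [0.5546 0.3945]
far 413.6 105.0 [0.6024 0.3977]
near 269.5 379.0 [0.4727 0.2824]
near 312.0 163.0 [0.5129 0.2849]
near 360.2 130.0 [0.561  0.2889]
near 403.3 112.0 [0.6092 0.2918]
cx at y=.338 0.5349969791854068 yaw deg 4.436501994626449 res mm [ 0.4 -0.1 -0.1 -0.2  5.6 -2.1 -1.9 -1.6]
-0.072 [np.float64(0.4632), np.float64(0.3324)]
-0.024 [np.float64(0.5111), np.float64(0.3361)]
0.024 [np.float64(0.5589), np.float64(0.3399)]
0.072 [np.float64(0.6068), np.float64(0.3436)]
near outer [0.4412 0.2663]
near outer [0.6432 0.2837]
far outer [0.4285 0.3998]
far outer [0.6327 0.4127]
[ 0.02208226 -0.31425102 -0.94908307]
```

Ignoring near[0], which the held board disturbs, the fit gives yaw ≈ 3.5°. The slot centres are (.462,.3336), (.5098,.3365), (.5578,.3395) and (.6058,.3424). I insert board C in the first one.

```bash
python3 -m crank '{"travel":[[0.1,2,0],[0.1,4.2,0],[0.1,4.2,-1.5],[0.1,4.2,-3],[0.1,4.2,-4.2]],"turn":[[0,0,0],[0,0,0],[0,0,0],[0,0,0],[0,0,0]],"gripper":[1,1,1,1,1]}' 40
python3 -m crank '{"travel":[[0,0,0],[0,0,-0.5],[0,0,-1],[0,0,-1.5],[0,0,-2]],"turn":[[0,0,0],[0,0,0],[0,0,0],[0,0,0],[0,0,0]],"gripper":[1,1,1,1,1]}' 40
```

```text
clock: 7.05
position: [0.4628, 0.328, 0.1006]
tool_rot: [-3.141, 0.001, 1.632]
force: [0.2, -0.4, -1.0]
grip_width: 0.0068
finger_force: 40.5
clock: 7.55
position: [0.4642, 0.3346, 0.0843]
tool_rot: [3.136, -0.008, 1.634]
force: [-2.6, 20.4, 29.6]
grip_width: 0.0069
finger_force: 47.2
```

It hit at the near (-y) end: the reaction is +20 N in y and 30 N up. I back up, shift +y and retry.

```bash
python3 -m crank '{"travel":[[0,0,0.8],[0,0,1.8],[0,0.3,1.8],[0,0.3,1.8],[0,0.3,1.8]],"turn":[[0,0,0],[0,0,0],[0,0,0],[0,0,0],[0,0,0]],"gripper":[1,1,1,1,1]}' 40
python3 -m crank '{"travel":[[0,0,-0.4],[0,0,-0.8],[0,0,-1.2],[0,0,-1.6],[0,0,-1.8]],"turn":[[0,0,0],[0,0,0],[0,0,0],[0,0,0],[0,0,0]],"gripper":[1,1,1,1,1]}' 40
python3 - <<'E'
from h import *
o=bot.observe();print(o["position"],o["force"],o["moment"])
w=snap("wrist");b=snap("scene");a=snap("top")
x=cv2.resize(w["pixels"][40:270,190:450],(468,414));y=cv2.resize(b["pixels"][195:295,325:425],(332,414 if 0 else 332))
y=np.vstack([y,np.zeros((82,332,3),np.uint8)]);k=np.hstack([x,y]).astype(float)
cv2.imwrite("pics/w4.png",np.clip(k*1.8,0,255).astype(np.uint8)[:,:,::-1])
E
```

```text
clock: 8.05
position: [0.4627, 0.3322, 0.0994]
tool_rot: [-3.141, 0.0, 1.633]
force: [0.8, 0.4, -0.8]
grip_width: 0.0077
finger_force: 43.0
clock: 8.55
position: [0.4632, 0.3352, 0.0825]
tool_rot: [3.14, -0.004, 1.634]
force: [-3.9, 11.7, 21.2]
grip_width: 0.0069
finger_force: 47.0
[0.4631865  0.33518452 0.08253724] [-3.85526824 11.68258518 21.16885403] [ 2.06358602  0.72805277 -0.15344941]
```

View pics/w4.png

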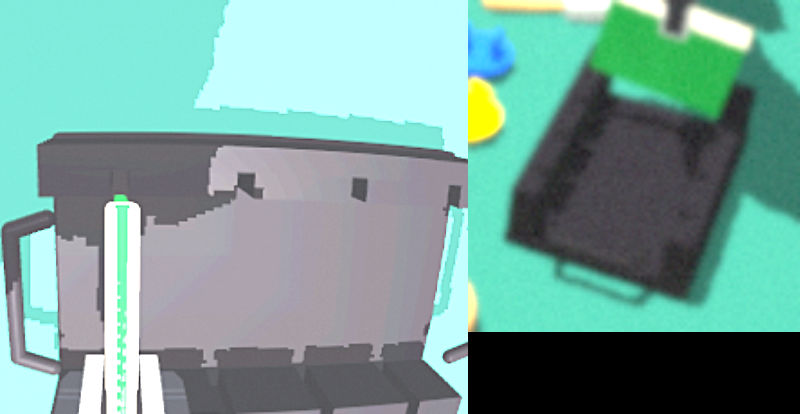

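In the wrist crop the board lines up in x with the far notch (crop col 120). The scene crop shows the board still raised above the carrier. I check where the board's +y end is relative to the slot end, numerically.

```bash
python3 - <<'E'
from h import *
import pickle
w=bot.grab_frame("wrist");a=bot.grab_frame("top");b=bot.grab_frame("scene");pickle.dump((w,a,b),open("f2.pkl","wb"))
for z in(.129,.135,.141): print(z,"board +end",fray(w,257.8,152.8,z)[:2].round(4))
p=a["pixels"].astype(int)
wh=((p.min(2)>150)).astype(np.uint8);wh[:160]=0;wh[260:]=0;wh[:,160:]=0
n,L,s,c=cv2.connectedComponentsWithStats(wh)
for i in range(1,n):
  if s[i,4]>8: print("top white",s[i],c[i])
p=b["pixels"].astype(int);wh=(p.min(2)>130).astype(np.uint8);wh[:190]=0;wh[230:]=0;wh[:,:355]=0;wh[:,425:]=0
n,L,s,c=cv2.connectedComponentsWithStats(wh)
for i in range(1,n):
  if s[i,4]>8: print("scene white",s[i],c[i])
g=((p[...,1]-p[...,0]>40)&(p[...,1]-p[...,2]>40)).astype(np.uint8)
n,L,s,c=cv2.connectedComponentsWithStats(g);i=1+s[1:,4].argmax();print("green",s[i]);q=np.argwhere(L==i)[:,::-1]
h=cv2.approxPolyDP(cv2.convexHull(q.astype(np.int32)),2.5,True)[:,0];print(h.tolist())
for P in ((.4632-.058*.061*-1,.3352-.054,.045),(.4632-.0034,.3352+.056,.045),(.4632+.0034,.3352-.054,.135),(.4632-.0034,.3352+.056,.135)): print(np.round(P,3),"scene",np.round(proj(b,P),1),"top",np.round(proj(a,P),1))
E
```

```text
0.129 board +end [0.4589 0.3936]
0.135 board +end [0.4588 0.3947]
0.141 board +end [0.4587 0.3958]
top white [ 99 234  19   4  66] [107.48484848 235.53030303]
scene white [355 190  29   9 195] [368.10769231 193.47692308]
scene white [392 198  18  11 100] [400.34 202.85]
green [362 196  46  33 810]
[[407, 211], [399, 228], [362, 213], [369, 196]]
[0.467 0.281 0.045] scene [364.5 218.5] top [129.9 233. ]
[0.46  0.391 0.045] scene [404.9 230. ] top [ 86.7 236. ]
[0.467 0.281 0.135] scene [368.6 191.6] top [118.7 234.2]
[0.46  0.391 0.135] scene [411.1 202.5] top [ 71.2 237.4]
```

The scene corners of the green face show the board pivoted ~6° in the grip, with its +y end low, so its lower edge is jammed toward -y. It also sits ~1.4 mm too far in +x (reaction -x). I lift clear and measure the tilt properly.

```bash
python3 -m crank '{"travel":[[0,0,1],[0,0,2],[0,0,3],[0,0,4],[0,0,4]],"turn":[[0,0,0],[0,0,0],[0,0,0],[0,0,0],[0,0,0]],"gripper":[1,1,1,1,1]}' 40
cat > tilt.py <<'E'
from h import *
import pickle
b=bot.grab_frame("scene");pickle.dump(b,open("f3.pkl","wb"));o=bot.observe();t=o["position"];print(t,o["tool_rot"])
p=b["pixels"].astype(int)
g=((p[...,1]-p[...,0]>40)&(p[...,1]-p[...,2]>40)).astype(np.uint8);g[:,:300]=0
n,L,s,c=cv2.connectedComponentsWithStats(g);i=1+s[1:,4].argmax();print("green",s[i]);q=np.argwhere(L==i)[:,::-1]
h=cv2.approxPolyDP(cv2.convexHull(q.astype(np.int32)),2.5,True)[:,0];print(h.tolist())
E=np.array(b["extrinsics"]);R=E[:3,:3];cc=-R.T@E[:3,3]
yaw=np.radians(3.5);nrm=np.array([np.cos(yaw),np.sin(yaw),0]);x0=np.array([t[0]+.002,t[1],0])
for u,v in h:  # intersect with board face plane
  r=R.T@np.array([(u-b["cx"])/b["fx"],(v-b["cy"])/b["fy"],1.]);P=cc+r*(nrm@(x0-cc))/(nrm@r);print((u,v),P.round(4))
E
python3 tilt.py
```

```text
clock: 9.35
position: [0.4635, 0.3328, 0.1232]
tool_rot: [3.14, -0.001, 1.632]
force: [0.3, -0.2, -1.8]
grip_width: 0.0074
finger_force: 43.8
[0.46322478 0.33252566 0.12239112] [ 3.14050924e+00 -4.82014961e-04  1.63241098e+00]
green [364 183  45  34 865]
[[408, 197], [402, 216], [364, 202], [369, 183]]
(np.int32(408), np.int32(197)) [0.4622 0.3813 0.15  ]
(np.int32(402), np.int32(216)) [0.4625 0.3769 0.088 ]
(np.int32(364), np.int32(202)) [0.4688 0.2737 0.0998]
(np.int32(369), np.int32(183)) [0.4685 0.2793 0.1625]
```

The tilt is about 5.5° with the +y end low. I turn the tool +5.5° about x to level it, shift y and x, and re-measure.

```bash
python3 -m crank '{"travel":[[0,0.3,0],[-0.1,0.6,0],[-0.15,0.7,0],[-0.15,0.7,0],[-0.15,0.7,0]],"turn":[[3,0,0],[5.5,0,0],[5.5,0,0],[5.5,0,0],[5.5,0,0]],"gripper":[1,1,1,1,1]}' 40
python3 tilt.py
```

```text
clock: 9.9
position: [0.4612, 0.3398, 0.1216]
tool_rot: [3.136, -0.095, 1.634]
force: [0.5, 0.1, -0.6]
grip_width: 0.0066
finger_force: 43.7
[0.46118206 0.33985064 0.12161518] [ 3.13579438 -0.09517489  1.63366043]
green [367 185  45  32 874]
[[411, 196], [406, 216], [367, 205], [371, 185]]
(np.int32(411), np.int32(196)) [0.4603 0.3876 0.1541]
(np.int32(406), np.int32(216)) [0.4603 0.3863 0.0902]
(np.int32(367), np.int32(205)) [0.4667 0.2824 0.0917]
(np.int32(371), np.int32(185)) [0.4666 0.2848 0.157 ]
```

Now level to within about 1°, with the lower edge centred at y ≈ .334. I lower it again.

```bash
python3 -m crank '{"travel":[[0,0,-1],[0,0,-2.5],[0,0,-3],[0,0,-3.5],[0,0,-4]],"turn":[[0,0,0],[0,0,0],[0,0,0],[0,0,0],[0,0,0]],"gripper":[1,1,1,1,1]}' 40
python3 -m crank '{"travel":[[0,0,-0.4],[0,0,-0.8],[0,0,-1.2],[0,0,-1.2],[0,0,-1.2]],"turn":[[0,0,0],[0,0,0],[0,0,0],[0,0,0],[0,0,0]],"gripper":[1,1,1,1,1]}' 40
```

```text
clock: 10.45
position: [0.4612, 0.3395, 0.0811]
tool_rot: [3.136, -0.096, 1.633]
force: [0.6, 0.1, -1.3]
grip_width: 0.007
finger_force: 43.7
clock: 10.95
position: [0.4614, 0.3395, 0.0697]
tool_rot: [3.136, -0.096, 1.633]
force: [0.5, -0.3, -1.9]
grip_width: 0.0073
finger_force: 43.7
```

```bash
python3 -m crank '{"travel":[[0,0,-0.5],[0,0,-1],[0,0,-1.5],[0,0,-2],[0,0,-2.3]],"turn":[[0,0,0],[0,0,0],[0,0,0],[0,0,0],[0,0,0]],"gripper":[1,1,1,1,1]}' 40
python3 tilt.py
```

```text
clock: 11.45
position: [0.4622, 0.3384, 0.0469]
tool_rot: [3.135, -0.094, 1.632]
force: [-0.8, -20.5, 45.7]
grip_width: 0.0067
finger_force: 51.7
[0.46230503 0.33828319 0.0468526 ] [ 3.13455107 -0.09409606  1.6319025 ]
green [365 209  41  28 702]
[[405, 223], [397, 235], [392, 236], [365, 227], [365, 212], [370, 209], [405, 219]]
(np.int32(405), np.int32(223)) [0.4613 0.3878 0.0682]
(np.int32(397), np.int32(235)) [0.4621 0.3745 0.0221]
(np.int32(392), np.int32(236)) [0.4628 0.3623 0.0139]
(np.int32(365), np.int32(227)) [0.4675 0.2865 0.0176]
(np.int32(365), np.int32(212)) [0.4679 0.2802 0.0679]
(np.int32(370), np.int32(209)) [0.4671 0.2923 0.0822]
(np.int32(405), np.int32(219)) [0.4614 0.3857 0.0808]
```

The board is on the floor (46 N contact). I release, lift, level the tool and return to the rack for board B at (.5505,-.3374).

```bash
python3 -m crank '{"travel":[[0,0,0.1],[0,0,0.1],[0,0,0.1],[0,0,0.1],[0,0,0.1]],"turn":[[0,0,0],[0,0,0],[0,0,0],[0,0,0],[0,0,0]],"gripper":[0.6,0.6,0.6,0.6,0.6]}' 40
python3 -m crank '{"travel":[[0,0,1.5],[0,0,4],[0,0,7],[0,0,9],[0,0,10.5]],"turn":[[0,0,0],[0,0,0],[0,0,0],[0,0,0],[-5.5,0,0]],"gripper":[0.6,0.6,0.6,0.6,0.6]}'
python3 tilt.py; python3 -c "
from h import *
o=bot.observe();print(o['tool_rot'],o['force'])"
```

```text
clock: 12.0
position: [0.4613, 0.3395, 0.0476]
tool_rot: [3.136, -0.096, 1.633]
force: [0.2, 0.4, 1.0]
grip_width: 0.0342
finger_force: 0.0
clock: 12.5
position: [0.4629, 0.3364, 0.1551]
tool_rot: [3.14, 0.001, 1.628]
force: [0.3, -0.6, -1.2]
grip_width: 0.0342
finger_force: 0.0
[0.46196232 0.34122965 0.15773745] [3.13847042 0.00514668 1.63275916]
green [365 209  41  28 747]
[[405, 222], [397, 235], [392, 236], [366, 228], [365, 211], [369, 209], [403, 218]]
(np.int32(405), np.int32(222)) [0.4611 0.3873 0.0713]
(np.int32(397), np.int32(235)) [0.4619 0.3745 0.022 ]
(np.int32(392), np.int32(236)) [0.4627 0.3623 0.0137]
(np.int32(366), np.int32(228)) [0.4671 0.2896 0.015 ]
(np.int32(365), np.int32(211)) [0.4677 0.2798 0.0711]
(np.int32(369), np.int32(209)) [0.4671 0.2896 0.0812]
(np.int32(403), np.int32(218)) [0.4616 0.3802 0.0821]
[3.13847042 0.00514668 1.63275916] [-4.4225911   4.65635253  3.05971688]
```

Board C is seated: its green edge is at z .082–.086, as expected. Now board B.

```bash
python3 -m crank '{"travel":[[0,-4,0],[1,-9,0],[2,-14,0],[3,-18.5,0],[4,-23,0]],"turn":[[0,0,0],[0,0,-1],[0,0,-2],[0,0,-2],[0,0,-2]],"gripper":[0.6,0.6,0.6,0.6,0.6]}' 40
python3 -m crank '{"travel":[[1,-4.5,0],[2,-9,0],[3,-13.5,0],[4,-18,0],[4.8,-22.5,0]],"turn":[[0,0,0],[0,0,-1],[0,0,-2],[0,0,-3],[0,0,-3]],"gripper":[0.6,0.6,0.6,0.6,0.6]}'
python3 -m crank '{"travel":[[0,-4.5,0],[0,-9,0],[0,-13.5,0],[0,-18,0],[0,-22.2,0]],"turn":[[0,0,0],[0,0,0],[0,0,0],[0,0,0],[0,0,0]],"gripper":[0.6,0.6,0.6,0.6,0.6]}'
python3 -m crank '{"travel":[[0,0,-0.5],[0,0,-1],[0,0,-1.5],[0,0,-2],[0,0,-2]],"turn":[[0,0,0],[0,0,0],[0,0,0],[0,0,0],[0,0,0]],"gripper":[0.6,0.6,0.6,0.6,0.6]}'
python3 -c "
from h import *
o=bot.observe();print(o['position'],o['tool_rot'])"
```

```text
clock: 13.05
position: [0.5015, 0.1077, 0.1537]
tool_rot: [3.141, -0.0, 1.598]
force: [0.9, 0.1, 0.0]
grip_width: 0.0342
finger_force: 0.0
clock: 13.55
position: [0.5498, -0.1172, 0.1538]
tool_rot: [3.14, -0.0, 1.545]
force: [0.8, -0.0, -0.4]
grip_width: 0.0343
finger_force: 0.0
clock: 14.05
position: [0.5492, -0.3395, 0.1538]
tool_rot: [3.141, -0.0, 1.545]
force: [0.9, 0.3, -0.9]
grip_width: 0.0339
finger_force: 0.0
clock: 14.55
position: [0.5494, -0.3364, 0.1322]
tool_rot: [-3.141, -0.001, 1.547]
force: [-0.8, -0.9, -0.9]
grip_width: 0.0343
finger_force: 0.0
[ 0.54935598 -0.33644828  0.1322052 ] [-3.14092331e+00 -6.05202491e-04  1.54686404e+00]
```

```bash
python3 -m crank '{"travel":[[0.1,0,-2],[0.1,0,-4.5],[0.1,0,-7],[0.1,0,-8.5],[0.1,0,-8.5]],"turn":[[0,0,0],[0,0,0],[0,0,0],[0,0,0],[0,0,0]],"gripper":[0.6,0.6,0.6,0.6,0.6]}' 60
python3 -m crank '{"travel":[[0,0,0],[0,0,0],[0,0,0],[0,0,0],[0,0,0]],"turn":[[0,0,0],[0,0,0],[0,0,0],[0,0,0],[0,0,0]],"gripper":[1,1,1,1,1]}' 60
python3 -m crank '{"travel":[[0,0,0.5],[0,0,2],[0,0,4.5],[0,0,7],[0,0,9]],"turn":[[0,0,0],[0,0,0],[0,0,0],[0,0,0],[0,0,0]],"gripper":[1,1,1,1,1]}'
python3 -m crank '{"travel":[[0,4,0.5],[0,8.5,0.5],[-0.5,13,0.5],[-1,17.5,0.5],[-2,22,0.5]],"turn":[[0,0,0],[0,0,1],[0,0,2],[0,0,2],[0,0,2]],"gripper":[1,1,1,1,1]}'
python3 -m crank '{"travel":[[0,4.5,0],[0,9,0],[-0.5,13.5,0],[-1.5,18,0],[-2.1,22.5,0]],"turn":[[0,0,0],[0,0,1],[0,0,2],[0,0,3],[0,0,3]],"gripper":[1,1,1,1,1]}'
python3 -m crank '{"travel":[[0,4.5,0],[0,9,0],[0,13.5,0],[0,18,0],[0,22.7,0]],"turn":[[0,0,0],[0,0,0],[0,0,0],[0,0,0],[0,0,0]],"gripper":[1,1,1,1,1]}'
python3 -m crank '{"travel":[[0,0,-0.5],[0,0,-1],[0,0,-1.5],[0,0,-2],[0,0,-2]],"turn":[[0,0,0],[0,0,0],[0,0,0],[0,0,0],[0,0,0]],"gripper":[1,1,1,1,1]}'
python3 tilt.py
```

```text
clock: 15.05
position: [0.5496, -0.3366, 0.0461]
tool_rot: [-3.139, -0.001, 1.546]
force: [-1.1, 0.2, -0.1]
grip_width: 0.0342
finger_force: 0.0
clock: 15.55
position: [0.5513, -0.3378, 0.0491]
tool_rot: [3.14, 0.001, 1.545]
force: [-0.0, 1.2, 7.7]
grip_width: 0.0066
finger_force: 60.1
clock: 16.05
position: [0.5504, -0.3377, 0.1404]
tool_rot: [3.141, 0.001, 1.545]
force: [0.2, -0.4, -1.0]
grip_width: 0.0066
finger_force: 59.0
clock: 16.55
position: [0.5301, -0.1159, 0.1439]
tool_rot: [3.141, 0.0, 1.58]
force: [2.1, 0.6, -0.4]
grip_width: 0.0069
finger_force: 59.0
clock: 17.05
position: [0.5086, 0.1089, 0.1439]
tool_rot: [3.141, 0.001, 1.633]
force: [1.3, 0.3, -1.4]
grip_width: 0.0069
finger_force: 58.9
clock: 17.55
position: [0.5093, 0.3358, 0.144]
tool_rot: [3.141, 0.001, 1.632]
force: [1.1, 0.4, -0.6]
grip_width: 0.0067
finger_force: 58.9
clock: 18.05
position: [0.5094, 0.3332, 0.1222]
tool_rot: [-3.141, 0.001, 1.631]
force: [0.3, 0.0, -1.1]
grip_width: 0.0069
finger_force: 58.9
[0.50954058 0.33355794 0.12260033] [-3.14127758e+00  4.74132954e-04  1.63163812e+00]
green [ 359  195   47   42 1328]
[[396, 236], [365, 228], [359, 215], [363, 195], [404, 206], [405, 222]]
(np.int32(396), np.int32(236)) [0.5087 0.3807 0.0548]
(np.int32(365), np.int32(228)) [0.5136 0.2993 0.0514]
(np.int32(359), np.int32(215)) [0.5149 0.2786 0.0877]
(np.int32(363), np.int32(195)) [0.5147 0.2815 0.1526]
(np.int32(404), np.int32(206)) [0.5084 0.3843 0.1518]
(np.int32(405), np.int32(222)) [0.5078 0.3947 0.1058]
```

Board B hangs level with its centre at y ≈ .333. I shift +3.5 mm in y and lower it into slot -24.

```bash
python3 -m crank '{"travel":[[0,0.35,0],[0,0.35,-1.5],[0,0.35,-3],[0,0.35,-3.5],[0,0.35,-4]],"turn":[[0,0,0],[0,0,0],[0,0,0],[0,0,0],[0,0,0]],"gripper":[1,1,1,1,1]}' 60
python3 -m crank '{"travel":[[0,0,-0.3],[0,0,-0.6],[0,0,-0.9],[0,0,-0.9],[0,0,-0.9]],"turn":[[0,0,0],[0,0,0],[0,0,0],[0,0,0],[0,0,0]],"gripper":[1,1,1,1,1]}'
```

```text
clock: 18.6
position: [0.509, 0.3378, 0.0816]
tool_rot: [-3.14, 0.001, 1.633]
force: [0.7, 0.4, -0.8]
grip_width: 0.0067
finger_force: 58.9
clock: 19.1
position: [0.5094, 0.338, 0.0738]
tool_rot: [3.141, -0.0, 1.633]
force: [0.0, 0.1, -1.1]
grip_width: 0.0071
finger_force: 58.9
```

```bash
python3 -m crank '{"travel":[[0,0,-0.8],[0,0,-1.6],[0,0,-2.2],[0,0,-2.5],[0,0,-2.5]],"turn":[[0,0,0],[0,0,0],[0,0,0],[0,0,0],[0,0,0]],"gripper":[1,1,1,1,1]}' 60
python3 -m crank '{"travel":[[0,0,0],[0,0,0],[0,0,0],[0,0,0],[0,0,0]],"turn":[[0,0,0],[0,0,0],[0,0,0],[0,0,0],[0,0,0]],"gripper":[0.6,0.6,0.6,0.6,0.6]}' 60
python3 -m crank '{"travel":[[0,0,1.5],[0,0,4],[0,0,7],[0,0,9],[0,0,10.5]],"turn":[[0,0,0],[0,0,0],[0,0,0],[0,0,0],[0,0,0]],"gripper":[0.6,0.6,0.6,0.6,0.6]}'
python3 tilt.py
```

```text
clock: 19.6
position: [0.5098, 0.3379, 0.0491]
tool_rot: [3.141, 0.0, 1.632]
force: [-1.8, -4.5, 12.6]
grip_width: 0.0065
finger_force: 60.9
clock: 20.1
position: [0.5093, 0.338, 0.0486]
tool_rot: [-3.141, 0.0, 1.633]
force: [-0.2, -0.4, -0.3]
grip_width: 0.0343
finger_force: 0.0
clock: 20.6
position: [0.5097, 0.3383, 0.1562]
tool_rot: [3.14, -0.001, 1.633]
force: [0.5, -0.9, 0.5]
grip_width: 0.0341
finger_force: 0.0
[0.51029624 0.33877573 0.15789553] [ 3.13825376e+00 -1.97983680e-03  1.63257611e+00]
green [359 219  42  29 764]
[[400, 234], [391, 247], [360, 238], [359, 221], [364, 219], [396, 228]]
(np.int32(400), np.int32(234)) [0.5092 0.3894 0.0656]
(np.int32(391), np.int32(247)) [0.5101 0.3743 0.0154]
(np.int32(360), np.int32(238)) [0.5153 0.2905 0.014 ]
(np.int32(359), np.int32(221)) [0.5158 0.2812 0.0693]
(np.int32(364), np.int32(219)) [0.5151 0.2934 0.0803]
(np.int32(396), np.int32(228)) [0.51   0.3768 0.0807]
```

```bash
python3 -m crank '{"travel":[[0,-4,0],[1,-9,0],[2,-14,0],[3,-18.5,0],[4,-23,0]],"turn":[[0,0,0],[0,0,-1],[0,0,-2],[0,0,-2],[0,0,-2]],"gripper":[0.6,0.6,0.6,0.6,0.6]}' 60
python3 -m crank '{"travel":[[1,-4.5,0],[2,-9,0],[3,-13.5,0],[4,-18,0],[4.9,-22.5,0]],"turn":[[0,0,0],[0,0,-1],[0,0,-2],[0,0,-3],[0,0,-3]],"gripper":[0.6,0.6,0.6,0.6,0.6]}'
python3 -m crank '{"travel":[[0,-4.5,0],[0,-9,0],[0,-13.5,0],[0,-18,0],[0,-22.1,0]],"turn":[[0,0,0],[0,0,0],[0,0,0],[0,0,0],[0,0,0]],"gripper":[0.6,0.6,0.6,0.6,0.6]}'
python3 -m crank '{"travel":[[0,0,-0.5],[0,0,-1],[0,0,-1.5],[0,0,-2],[0,0,-2]],"turn":[[0,0,0],[0,0,0],[0,0,0],[0,0,0],[0,0,0]],"gripper":[0.6,0.6,0.6,0.6,0.6]}'
python3 -c "
from h import *
o=bot.observe();print(o['position'],o['tool_rot'])"
```

```text
clock: 21.15
position: [0.5493, 0.1058, 0.154]
tool_rot: [-3.142, 0.0, 1.598]
force: [0.8, 0.2, 0.3]
grip_width: 0.0343
finger_force: 0.0
clock: 21.65
position: [0.5983, -0.119, 0.1539]
tool_rot: [-3.141, -0.0, 1.545]
force: [-0.5, -0.6, -0.2]
grip_width: 0.0342
finger_force: 0.0
clock: 22.15
position: [0.5977, -0.3404, 0.1538]
tool_rot: [-3.141, 0.0, 1.545]
force: [1.1, 0.4, 0.3]
grip_width: 0.0342
finger_force: 0.0
clock: 22.65
position: [0.5982, -0.337, 0.133]
tool_rot: [-3.141, -0.001, 1.547]
force: [-0.6, 0.8, -0.3]
grip_width: 0.0344
finger_force: 0.0
[ 0.59824296 -0.33695838  0.13299055] [-3.14062066e+00 -5.87111220e-04  1.54680022e+00]
```

Board B is seated. Board A goes into slot +24, at about (.5575,.3405).

```bash
python3 -m crank '{"travel":[[0,0,-2],[0,0,-4.5],[0,0,-7],[0,0,-8.5],[0,0,-8.5]],"turn":[[0,0,0],[0,0,0],[0,0,0],[0,0,0],[0,0,0]],"gripper":[0.6,0.6,0.6,0.6,0.6]}' 60
python3 -m crank '{"travel":[[0,0,0],[0,0,0],[0,0,0],[0,0,0],[0,0,0]],"turn":[[0,0,0],[0,0,0],[0,0,0],[0,0,0],[0,0,0]],"gripper":[1,1,1,1,1]}' 60
python3 -m crank '{"travel":[[0,0,0.5],[0,0,2],[0,0,4.5],[0,0,7],[0,0,9]],"turn":[[0,0,0],[0,0,0],[0,0,0],[0,0,0],[0,0,0]],"gripper":[1,1,1,1,1]}'
python3 -m crank '{"travel":[[0,4,0.5],[0,8.5,0.5],[-0.5,13,0.5],[-1,17.5,0.5],[-2,22,0.5]],"turn":[[0,0,0],[0,0,1],[0,0,2],[0,0,2],[0,0,2]],"gripper":[1,1,1,1,1]}'
python3 -m crank '{"travel":[[0,4.5,0],[0,9,0],[-0.5,13.5,0],[-1.5,18,0],[-2.1,22.5,0]],"turn":[[0,0,0],[0,0,1],[0,0,2],[0,0,3],[0,0,3]],"gripper":[1,1,1,1,1]}'
python3 -m crank '{"travel":[[0,4.5,0],[0,9,0],[0,13.5,0],[0,18,0],[0,23.1,0]],"turn":[[0,0,0],[0,0,0],[0,0,0],[0,0,0],[0,0,0]],"gripper":[1,1,1,1,1]}'
python3 -m crank '{"travel":[[0,0,-0.5],[0,0,-1],[0,0,-1.5],[0,0,-2],[0,0,-2]],"turn":[[0,0,0],[0,0,0],[0,0,0],[0,0,0],[0,0,0]],"gripper":[1,1,1,1,1]}'
python3 tilt.py
```

```text
clock: 23.15
position: [0.5975, -0.3372, 0.047]
tool_rot: [-3.139, -0.001, 1.546]
force: [-0.9, 0.4, 0.2]
grip_width: 0.0343
finger_force: 0.0
clock: 23.65
position: [0.5992, -0.3383, 0.0502]
tool_rot: [3.139, 0.001, 1.545]
force: [0.1, 1.3, 7.0]
grip_width: 0.0068
finger_force: 60.1
clock: 24.15
position: [0.5985, -0.3382, 0.1415]
tool_rot: [3.141, 0.001, 1.545]
force: [-0.0, -0.6, -1.3]
grip_width: 0.0065
finger_force: 59.0
clock: 24.65
position: [0.5781, -0.1164, 0.1449]
tool_rot: [3.141, 0.0, 1.58]
force: [1.5, 1.4, -0.8]
grip_width: 0.0066
finger_force: 59.0
clock: 25.15
position: [0.5566, 0.1084, 0.145]
tool_rot: [3.141, 0.001, 1.633]
force: [1.0, -0.3, -1.9]
grip_width: 0.0067
finger_force: 59.0
clock: 25.65
position: [0.5575, 0.3379, 0.1451]
tool_rot: [3.141, 0.001, 1.632]
force: [0.5, 0.4, -1.4]
grip_width: 0.0067
finger_force: 59.0
clock: 26.15
position: [0.5575, 0.3357, 0.1232]
tool_rot: [-3.141, 0.001, 1.631]
force: [-0.2, -0.2, -0.8]
grip_width: 0.0064
finger_force: 59.0
[0.55753639 0.33603651 0.12360414] [-3.14126291e+00  4.41974995e-04  1.63161437e+00]
green [ 353  204   53   44 1392]
[[391, 247], [360, 238], [353, 225], [356, 204], [405, 219], [400, 235]]
(np.int32(391), np.int32(247)) [0.5567 0.3828 0.0546]
(np.int32(360), np.int32(238)) [0.5615 0.3034 0.0533]
(np.int32(353), np.int32(225)) [0.5629 0.2809 0.0879]
(np.int32(356), np.int32(204)) [0.5629 0.2814 0.1541]
(np.int32(405), np.int32(219)) [0.5556 0.4008 0.1495]
(np.int32(400), np.int32(235)) [0.5558 0.3976 0.0993]
```

```bash
python3 -m crank '{"travel":[[0,0.45,0],[0,0.45,-1.5],[0,0.45,-3],[0,0.45,-3.5],[0,0.45,-4]],"turn":[[0,0,0],[0,0,0],[0,0,0],[0,0,0],[0,0,0]],"gripper":[1,1,1,1,1]}' 60
python3 -m crank '{"travel":[[0,0,-0.3],[0,0,-0.6],[0,0,-0.9],[0,0,-0.9],[0,0,-0.9]],"turn":[[0,0,0],[0,0,0],[0,0,0],[0,0,0],[0,0,0]],"gripper":[1,1,1,1,1]}'
```

```text
clock: 26.7
position: [0.557, 0.3413, 0.0825]
tool_rot: [-3.14, 0.001, 1.633]
force: [0.2, 0.3, -2.0]
grip_width: 0.0071
finger_force: 59.0
clock: 27.2
position: [0.5574, 0.3415, 0.0749]
tool_rot: [3.141, -0.0, 1.633]
force: [-0.2, -0.3, -2.0]
grip_width: 0.0068
finger_force: 59.0
```

```bash
python3 -m crank '{"travel":[[0,0,-0.8],[0,0,-1.6],[0,0,-2.2],[0,0,-2.5],[0,0,-2.5]],"turn":[[0,0,0],[0,0,0],[0,0,0],[0,0,0],[0,0,0]],"gripper":[1,1,1,1,1]}' 60
python3 -m crank '{"travel":[[0,0,0],[0,0,0],[0,0,0],[0,0,0],[0,0,0]],"turn":[[0,0,0],[0,0,0],[0,0,0],[0,0,0],[0,0,0]],"gripper":[0.6,0.6,0.6,0.6,0.6]}' 60
python3 -m crank '{"travel":[[0,0,1.5],[0,0,4],[0,0,7],[0,0,9],[0,0,10.5]],"turn":[[0,0,0],[0,0,0],[0,0,0],[0,0,0],[0,0,0]],"gripper":[0.6,0.6,0.6,0.6,0.6]}'
python3 tilt.py
sed -e 's/^a,b=.*/a=bot.grab_frame("top");b=bot.grab_frame("scene");pickle.dump((a,b),open("f4.pkl","wb"))/' m0.py > m1.py
python3 m1.py | grep -E 'cap|large|small'
```

```text
clock: 27.7
position: [0.5578, 0.3414, 0.0502]
tool_rot: [3.141, 0.0, 1.632]
force: [-2.4, -3.2, 12.3]
grip_width: 0.007
finger_force: 61.0
clock: 28.2
position: [0.5573, 0.3415, 0.0496]
tool_rot: [-3.141, 0.0, 1.633]
force: [-0.1, -0.6, -0.4]
grip_width: 0.0341
finger_force: 0.0
clock: 28.7
position: [0.5577, 0.3418, 0.1573]
tool_rot: [3.14, -0.001, 1.633]
force: [1.2, 0.3, 0.2]
grip_width: 0.0342
finger_force: 0.0
[0.55833629 0.342292   0.15905141] [ 3.13808251e+00 -2.01905506e-03  1.63258464e+00]
green [354 228  43  31 809]
[[396, 245], [387, 258], [354, 248], [354, 229], [395, 240]]
(np.int32(396), np.int32(245)) [0.5572 0.3936 0.0665]
(np.int32(387), np.int32(258)) [0.5581 0.3789 0.0167]
(np.int32(354), np.int32(248)) [0.5634 0.2921 0.0153]
(np.int32(354), np.int32(229)) [0.5638 0.2852 0.0772]
(np.int32(395), np.int32(240)) [0.5575 0.3889 0.0808]
large (199.22784423828125, 154.05062866210938) 15.097801208496094 [0.6653 0.1014] R 0.0381
small (244.86207580566406, 160.72413635253906) 11.930581092834473 [ 0.6479 -0.0138] R 0.0301
lcap (261.84381103515625, 241.40798950195312) [248 228  28  28 603] R 0.03692128408729872 [ 0.4421 -0.0579] [ 0.4424 -0.058 ]
scap (214.6290283203125, 231.7903289794922) [204 222  22  21 366] R 0.028764622816070562 [0.468  0.0669] [0.4676 0.0666]
```

All three boards are seated, and both caps are where they were. Next is the small cap at (.468,.067). I go above it with yaw 37° and check the ear orientation.

```bash
python3 -m crank '{"travel":[[0,-4,0],[-1,-8,0],[-3,-12,0],[-5,-16,0],[-6,-19,0]],"turn":[[0,0,-7],[0,0,-15],[0,0,-23],[0,0,-31],[0,0,-39]],"gripper":[0.3,0.3,0.3,0.3,0.3]}' 40
python3 -m crank '{"travel":[[-2,-4,0],[-3,-8.5,0],[-3,-8.5,-1],[-3,-8.5,-3],[-3,-8.5,-5]],"turn":[[0,0,-8],[0,0,-15],[0,0,-17.5],[0,0,-17.5],[0,0,-17.5]],"gripper":[0.3,0.3,0.3,0.3,0.3]}'
python3 - <<'E'
from h import *
import pickle
w=snap("wrist","w5.png");pickle.dump(w,open("f5.pkl","wb"));o=bot.observe();print(o["position"],o["tool_rot"])
print("cap",fproj(w,(.468,.0669,.015)),"tcp",fproj(w,o["position"]))
E
```

```text
clock: 29.35
position: [0.4953, 0.1487, 0.1539]
tool_rot: [-3.141, 0.002, 0.945]
force: [0.5, 0.1, -0.8]
grip_width: 0.0596
finger_force: 0.0
clock: 29.85
position: [0.467, 0.066, 0.1037]
tool_rot: [-3.142, 0.0, 0.646]
force: [0.7, 0.6, 0.2]
grip_width: 0.0597
finger_force: 0.0
[0.46545462 0.06590516 0.10093454] [-3.13969737  0.00371376  0.64646309]
cap (np.float64(258.5656594759047), np.float64(186.04745879309644)) tcp (np.float64(258.0259753790018), np.float64(228.69245979132583))
```

View pics/w5.png

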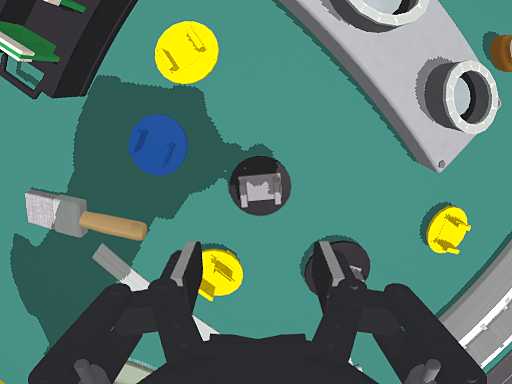

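The wrist view shows the small cap at (260,186), with its two ears at (243,190) and (278,188) split along the closing direction, so it is aligned. I descend gently, watching force.

```bash
python3 -m crank '{"travel":[[0.1,0.1,-2],[0.1,0.1,-4],[0.1,0.1,-6],[0.1,0.1,-7],[0.1,0.1,-7]],"turn":[[0,0,-1],[0,0,-1],[0,0,-1],[0,0,-1],[0,0,-1]],"gripper":[0.3,0.3,0.3,0.3,0.3]}' 20
python3 -m crank '{"travel":[[0,0,-0.4],[0,0,-0.8],[0,0,-1.2],[0,0,-1.2],[0,0,-1.2]],"turn":[[0,0,0],[0,0,0],[0,0,0],[0,0,0],[0,0,0]],"gripper":[0.3,0.3,0.3,0.3,0.3]}'
python3 - <<'E'
from h import *
b=bot.grab_frame("scene");w=bot.grab_frame("wrist");o=bot.observe();t=o["position"];print(t)
c=[proj(b,P) for P in ((t[0],t[1],0),(t[0],t[1],.037))];print(c)
u,v=map(int,c[0]);x=cv2.resize(b["pixels"][v-50:v+30,u-50:u+50],(500,400),interpolation=cv2.INTER_CUBIC)
y=cv2.resize(w["pixels"][130:330,180:350],(300,353));y=np.vstack([y,np.zeros((47,300,3),np.uint8)])
cv2.imwrite("pics/s6.png",np.clip(np.hstack([x,y])*1.4,0,255).astype(np.uint8)[:,:,::-1])
E
```

```text
clock: 30.4
position: [0.4674, 0.0674, 0.0337]
tool_rot: [-3.141, 0.002, 0.629]
force: [0.2, 0.0, 0.4]
grip_width: 0.0595
finger_force: 0.0
clock: 30.9
position: [0.4684, 0.0675, 0.0228]
tool_rot: [3.142, -0.0, 0.629]
force: [0.3, 0.5, -0.3]
grip_width: 0.0596
finger_force: 0.0
[0.4684342  0.06749201 0.02288083]
[(np.float64(295.51409416483153), np.float64(208.78501812574828)), (np.float64(295.8605881833496), np.float64(198.86305764628983))]
```

View pics/s6.png

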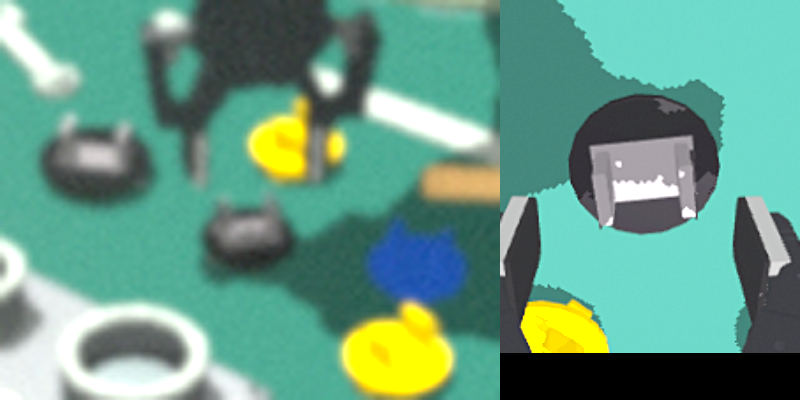

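In the scene crop the fingertips (200,182) and (316,178) straddle the ears (225,195) and (272,210). They are about 18 mm above the ear tops, so tip ≈ TCP + 32 mm, which matches before. The wrist crop shows the cap turned about 5° more than the tool. I correct the yaw and go 3 cm lower in small steps.

```bash
python3 -m crank '{"travel":[[0,0,-0.4],[0,0,-0.8],[0,0,-1.2],[0,0,-1.6],[0,0,-2]],"turn":[[0,0,2],[0,0,5],[0,0,5],[0,0,5],[0,0,5]],"gripper":[0.3,0.3,0.3,0.3,0.3]}' 20
python3 -m crank '{"travel":[[0,0,-0.2],[0,0,-0.4],[0,0,-0.6],[0,0,-0.8],[0,0,-1]],"turn":[[0,0,0],[0,0,0],[0,0,0],[0,0,0],[0,0,0]],"gripper":[0.3,0.3,0.3,0.3,0.3]}'
```

```text
clock: 31.5
position: [0.4683, 0.0674, 0.0023]
tool_rot: [-3.142, 0.0, 0.716]
force: [0.4, 0.2, -0.3]
grip_width: 0.0594
finger_force: 0.0
clock: 32.0
position: [0.4684, 0.0675, -0.0074]
tool_rot: [3.142, -0.0, 0.716]
force: [0.0, 0.6, 1.0]
grip_width: 0.0599
finger_force: 0.0
```

```bash
python3 -m crank '{"travel":[[0,0,0],[0,0,0],[0,0,0],[0,0,0],[0,0,0]],"turn":[[0,0,0],[0,0,0],[0,0,0],[0,0,0],[0,0,0]],"gripper":[1,1,1,1,1]}' 20
python3 -m crank '{"travel":[[0,0,0],[0,0,0],[0,0,0],[0,0,0.5],[0,0,1]],"turn":[[0,0,0],[0,0,0],[0,0,0],[0,0,0],[0,0,0]],"gripper":[1,1,1,1,1]}'
```

```text
clock: 32.5
position: [0.4685, 0.0675, -0.0069]
tool_rot: [3.141, -0.0, 0.716]
force: [-0.9, 0.6, 7.8]
grip_width: 0.022
finger_force: 19.3
clock: 33.0
position: [0.4683, 0.0674, 0.003]
tool_rot: [-3.141, 0.0, 0.716]
force: [-0.2, -0.7, 0.1]
grip_width: 0.0218
finger_force: 20.7
```

The ears are squeezed to 22 mm. I lift and carry the cap over the small mount.

```bash
python3 -m crank '{"travel":[[0,0,2],[0,0,5],[0,0,8],[0,0,10.5],[0,0,10.5]],"turn":[[0,0,0],[0,0,0],[0,0,0],[0,0,0],[0,0,0]],"gripper":[1,1,1,1,1]}' 40
python3 -m crank '{"travel":[[4,-2,0],[8,-4,0],[12,-6,0],[15,-7,0],[18,-8.1,0]],"turn":[[0,0,0],[0,0,0],[0,0,0],[0,0,0],[0,0,0]],"gripper":[1,1,1,1,1]}'
python3 -m crank '{"travel":[[0,0,0],[0,0,0],[0,0,-0.5],[0,0,-1],[0,0,-1]],"turn":[[0,0,0],[0,0,0],[0,0,0],[0,0,0],[0,0,0]],"gripper":[1,1,1,1,1]}'
python3 - <<'E'
from h import *
w=snap("wrist");b=bot.grab_frame("scene");o=bot.observe();t=o["position"];print(t)
print("mount",fproj(w,(.6479,-.0138,.075)),"scene mount",proj(b,(.6479,-.0138,.075)),"expected flange top",fproj(w,(t[0],t[1],t[2]+.007+.015)),proj(b,(t[0],t[1],t[2]+.022)))
u,v=map(int,proj(b,(.6479,-.0138,.08)));x=cv2.resize(b["pixels"][v-40:v+40,u-40:u+40],(400,400),interpolation=cv2.INTER_CUBIC)
y=cv2.resize(w["pixels"][100:300,160:360],(400,400))
cv2.imwrite("pics/s7.png",np.clip(np.hstack([x,y])*1.3,0,255).astype(np.uint8)[:,:,::-1]);print(u,v)
E
```

```text
clock: 33.5
position: [0.4699, 0.0676, 0.1108]
tool_rot: [3.139, -0.004, 0.716]
force: [0.8, -0.1, -0.9]
grip_width: 0.0198
finger_force: 43.8
clock: 34.0
position: [0.6492, -0.0145, 0.107]
tool_rot: [-3.141, 0.001, 0.716]
force: [-0.5, -0.1, -1.2]
grip_width: 0.0197
finger_force: 43.8
clock: 34.5
position: [0.6474, -0.0133, 0.0969]
tool_rot: [-3.141, 0.001, 0.717]
force: [0.3, 0.1, -0.5]
grip_width: 0.0194
finger_force: 43.8
[ 0.64802462 -0.01332372  0.09763217]
mount (np.float64(260.1522586783655), np.float64(215.68635278703766)) scene mount (np.float64(239.22735005003608), np.float64(211.26555558051592)) expected flange top (np.float64(260.34808134562127), np.float64(245.26195268897698)) (np.float64(238.55019541205073), np.float64(197.98270619492183))
239 209
```

View pics/s7.png

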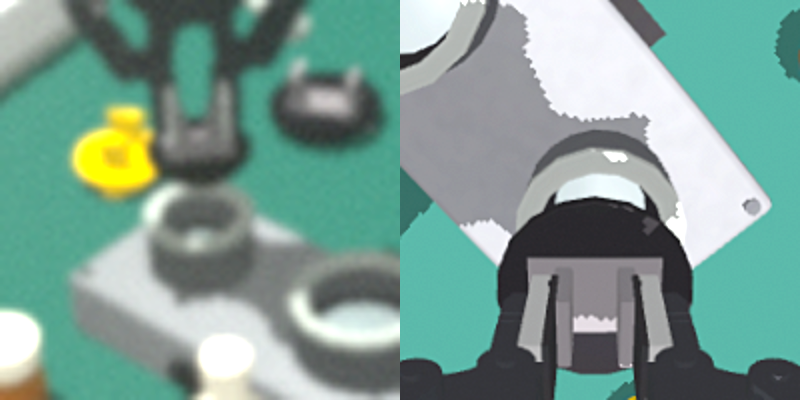

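The cap is held level over the small mount (scene crop (200,150) above the rim at (200,215)). I lower it with force checks.

```bash
python3 -m crank '{"travel":[[0.05,0,-0.6],[0.05,0,-1.2],[0.05,0,-1.8],[0.05,0,-2.4],[0.05,0,-2.8]],"turn":[[0,0,0],[0,0,0],[0,0,0],[0,0,0],[0,0,0]],"gripper":[1,1,1,1,1]}' 40
python3 -m crank '{"travel":[[0,0,-0.2],[0,0,-0.4],[0,0,-0.6],[0,0,-0.6],[0,0,-0.6]],"turn":[[0,0,0],[0,0,0],[0,0,0],[0,0,0],[0,0,0]],"gripper":[1,1,1,1,1]}'
```

```text
clock: 35.1
position: [0.6486, -0.0135, 0.0689]
tool_rot: [-3.141, 0.0, 0.717]
force: [0.7, 0.2, -0.8]
grip_width: 0.02
finger_force: 43.8
clock: 35.6
position: [0.6489, -0.0135, 0.0638]
tool_rot: [3.142, -0.0, 0.716]
force: [-0.8, 0.1, -1.8]
grip_width: 0.0198
finger_force: 43.8
```

```bash
python3 -m crank '{"travel":[[0,0,-0.2],[0,0,-0.4],[0,0,-0.6],[0,0,-0.7],[0,0,-0.7]],"turn":[[0,0,0],[0,0,0],[0,0,0],[0,0,0],[0,0,0]],"gripper":[1,1,1,1,1]}' 40
```

```text
clock: 36.1
position: [0.649, -0.0135, 0.0584]
tool_rot: [3.141, -0.0, 0.716]
force: [-10.8, -0.1, 27.4]
grip_width: 0.0196
finger_force: 48.9
```

The flange is on the rim at the expected height. I ease 1 mm in -x, release and back off.

```bash
python3 -m crank '{"travel":[[-0.1,0,0],[-0.1,0,-0.1],[-0.1,0,-0.1],[-0.1,0,-0.1],[-0.1,0,-0.1]],"turn":[[0,0,0],[0,0,0],[0,0,0],[0,0,0],[0,0,0]],"gripper":[1,1,1,1,1]}' 40
python3 -m crank '{"travel":[[0,0,0],[0,0,0],[0,0,0],[0,0,0],[0,0,0]],"turn":[[0,0,0],[0,0,0],[0,0,0],[0,0,0],[0,0,0]],"gripper":[0.3,0.3,0.3,0.3,0.3]}'
python3 -m crank '{"travel":[[0,0,1],[0,0,3],[0,0,6],[0,0,9],[0,0,11]],"turn":[[0,0,0],[0,0,0],[0,0,0],[0,0,0],[0,0,0]],"gripper":[0.3,0.3,0.3,0.3,0.3]}'
python3 -m crank '{"travel":[[-4,0,0],[-8,0,0],[-12,0,0],[-16,0,0],[-20,-2,0]],"turn":[[0,0,-8],[0,0,-16],[0,0,-24],[0,0,-26],[0,0,-26]],"gripper":[0.2,0.2,0.2,0.2,0.2]}'
cat > m2.py <<'E'
from h import *
import pickle,sys
a=bot.grab_frame("top");b=bot.grab_frame("scene");pickle.dump((a,b),open("f6.pkl","wb"))
def disc(d,u,v,rad,z):
  p=d["pixels"].astype(int);m=((p.max(2)<75)).astype(np.uint8);k=np.zeros_like(m);cv2.circle(k,(u,v),rad,1,-1);m=cv2.morphologyEx(m&k,cv2.MORPH_CLOSE,np.ones((7,7)))
  N,L,s,cc=cv2.connectedComponentsWithStats(m)
  if N<2: return print("none")
  i=1+s[1:,4].argmax();print(s[i],cc[i].round(1),plane(d,*cc[i],z)[:2].round(4),"R",np.sqrt(s[i,4]/np.pi)*.00255)
print("small on mount, top z.080:");disc(a,245,161,17,.080)
print("large on mount:");disc(a,199,154,22,.080)
print("large on bench");disc(a,262,242,24,.013)
E
python3 m2.py
```

```text
clock: 36.6
position: [0.6491, -0.0135, 0.0583]
tool_rot: [3.139, -0.002, 0.716]
force: [-9.9, -0.9, 36.8]
grip_width: 0.0194
finger_force: 50.4
clock: 37.1
position: [0.6477, -0.0135, 0.0554]
tool_rot: [-3.141, 0.0, 0.716]
force: [-0.3, 0.0, -0.3]
grip_width: 0.0598
finger_force: 0.0
clock: 37.6
position: [0.6484, -0.0134, 0.1687]
tool_rot: [3.14, -0.002, 0.716]
force: [0.2, 0.1, -1.0]
grip_width: 0.06
finger_force: 0.0
clock: 38.1
position: [0.4465, -0.0318, 0.1664]
tool_rot: [-3.141, -0.001, 0.264]
force: [1.8, -1.4, 0.5]
grip_width: 0.0683
finger_force: 0.0
small on mount, top z.080:
[233 151  23  23 332] [243.9 162. ] [ 0.6439 -0.0113] R 0.02621405980748028
large on mount:
[189 144  21  19  72] [196.  149.1] [0.6771 0.1091] R 0.01220763378028384
large on bench
[282 237   3  15  22] [282.7 244.3] [ 0.4342 -0.113 ] R 0.006748023471211565
```

The small cap is on the mount. The arm now hides the large cap from the top camera, so I find it with the wrist camera.

```bash
cat > wc.py <<'E'
from h import *
import sys,pickle
w=bot.grab_frame("wrist");pickle.dump(w,open("f7.pkl","wb"));o=bot.observe();print(o["position"],o["tool_rot"][2])
P=tuple(map(float,sys.argv[1:4]));rad=int(sys.argv[4]);u,v=fproj(w,P);print("pred",round(u,1),round(v,1))
p=w["pixels"].astype(int);k=np.zeros(p.shape[:2],np.uint8);cv2.circle(k,(int(u),int(v)),rad,1,-1)
sp=p.max(2)-p.min(2)
m=((p.max(2)<70)&(sp<25)).astype(np.uint8)&k
N,L,s,cc=cv2.connectedComponentsWithStats(m);i=1+s[1:,4].argmax()
q=np.argwhere(L==i)[:,::-1].astype(np.float32);(x,y),R=cv2.minEnclosingCircle(q);h=cv2.convexHull(q.astype(np.int32));e=cv2.fitEllipse(h)
print("dark",s[i],"circ",round(x,1),round(y,1),round(R,1),"ell",np.round(e[0],1),np.round(e[1],1),"->",fray(w,e[0][0],e[0][1],P[2])[:2].round(4))
g=((p.min(2)>=70)&(sp<30)).astype(np.uint8)&cv2.drawContours(np.zeros_like(k),[h],-1,1,-1)
q=np.argwhere(g>0)[:,::-1].astype(np.float32)
if len(q)>5: print("grey",len(q),cv2.minAreaRect(q))
E
python3 wc.py .4421 -.0579 .015 45
```

```text
[ 0.44642758 -0.03451261  0.16675452] 0.26129942832789443
pred 277.0 176.3
dark [ 246  144   64   62 2098] circ 278.0 175.0 32.2 ell [277.9 174.6] [62. 64.] -> [ 0.4443 -0.0583]
grey 962 ((278.7458801269531, 177.86732482910156), (25.39385414123535, 42.85408020019531), 88.21009063720703)
```

```bash
python3 -m crank '{"travel":[[-0.3,-2.4,-1],[-0.3,-2.4,-4],[-0.3,-2.4,-7],[-0.3,-2.4,-10],[-0.3,-2.4,-12]],"turn":[[0,0,2],[0,0,2],[0,0,2],[0,0,2],[0,0,2]],"gripper":[0.2,0.2,0.2,0.2,0.2]}' 20
python3 -m crank '{"travel":[[0,0,0],[0,0,0],[0,0,0],[0,0,0],[0,0,0]],"turn":[[0,0,0],[0,0,0],[0,0,0],[0,0,0],[0,0,0]],"gripper":[0.2,0.2,0.2,0.2,0.2]}'
python3 wc.py .4435 -.0581 .015 55
```

```text
clock: 38.75
position: [0.4453, -0.0572, 0.0443]
tool_rot: [-3.141, 0.0, 0.298]
force: [0.5, 0.4, 0.9]
grip_width: 0.0683
finger_force: 0.0
clock: 39.25
position: [0.4453, -0.0576, 0.0465]
tool_rot: [3.141, -0.001, 0.297]
force: [0.9, 0.3, -0.2]
grip_width: 0.0685
finger_force: 0.0
[ 0.4452487  -0.05757747  0.04629402] 0.29745738668087407
pred 258.9 212.4
dark [ 211  164   98   93 4865] circ 259.7 211.4 48.9 ell [259.9 210.2] [91.6 97.7] -> [ 0.4454 -0.0583]
grey 2120 ((260.5, 202.5), (73.0, 63.0), 90.0)
```

The cap is centred under the tool. I descend to the same height as before and squeeze.

```bash
python3 -m crank '{"travel":[[0,0,-1],[0,0,-2],[0,0,-3],[0,0,-3.8],[0,0,-4.3]],"turn":[[0,0,0],[0,0,0],[0,0,0],[0,0,0],[0,0,0]],"gripper":[0.2,0.2,0.2,0.2,0.2]}' 20
python3 -m crank '{"travel":[[0,0,-0.3],[0,0,-0.6],[0,0,-0.9],[0,0,-1],[0,0,-1]],"turn":[[0,0,0],[0,0,0],[0,0,0],[0,0,0],[0,0,0]],"gripper":[0.2,0.2,0.2,0.2,0.2]}'
python3 -m crank '{"travel":[[0,0,0],[0,0,0],[0,0,0],[0,0,0],[0,0,0]],"turn":[[0,0,0],[0,0,0],[0,0,0],[0,0,0],[0,0,0]],"gripper":[1,1,1,1,1]}' 20
python3 -m crank '{"travel":[[0,0,0],[0,0,0],[0,0,0],[0,0,0.5],[0,0,1]],"turn":[[0,0,0],[0,0,0],[0,0,0],[0,0,0],[0,0,0]],"gripper":[1,1,1,1,1]}'
```

```text
clock: 39.8
position: [0.4443, -0.0574, 0.0015]
tool_rot: [-3.141, 0.001, 0.298]
force: [-0.7, 0.1, 0.2]
grip_width: 0.0683
finger_force: 0.0
clock: 40.3
position: [0.4449, -0.0575, -0.0073]
tool_rot: [3.142, -0.0, 0.298]
force: [-0.4, -1.1, -0.8]
grip_width: 0.0683
finger_force: 0.0
clock: 40.8
position: [0.4451, -0.0575, -0.0069]
tool_rot: [3.141, -0.001, 0.298]
force: [-1.6, 0.5, 10.9]
grip_width: 0.0299
finger_force: 19.0
clock: 41.3
position: [0.4447, -0.0575, 0.003]
tool_rot: [-3.142, 0.0, 0.298]
force: [-0.5, 0.8, -0.3]
grip_width: 0.0297
finger_force: 21.3
```

```bash
python3 -m crank '{"travel":[[0,0,2],[0,0,5],[0,0,8],[0,0,10.5],[0,0,10.5]],"turn":[[0,0,0],[0,0,0],[0,0,0],[0,0,0],[0,0,0]],"gripper":[1,1,1,1,1]}' 40
python3 -m crank '{"travel":[[3.5,2.5,0],[7,5,0],[10.5,7.5,0],[14,10,0],[17.5,12.5,0]],"turn":[[0,0,0],[0,0,0],[0,0,0],[0,0,0],[0,0,0]],"gripper":[1,1,1,1,1]}'
python3 -m crank '{"travel":[[2,2,0],[4,3,0],[4.6,3.4,0],[4.6,3.4,-0.5],[4.6,3.4,-1]],"turn":[[0,0,0],[0,0,0],[0,0,0],[0,0,0],[0,0,0]],"gripper":[1,1,1,1,1]}'
python3 -m crank '{"travel":[[0,0,0],[0,0,0],[0,0,0],[0,0,0],[0,0,0]],"turn":[[0,0,0],[0,0,0],[0,0,0],[0,0,0],[0,0,0]],"gripper":[1,1,1,1,1]}'
python3 - <<'E'
from h import *
import pickle
b=bot.grab_frame("scene");w=bot.grab_frame("wrist");o=bot.observe();t=o["position"];print(t,o["tool_rot"])
pickle.dump((w,b,t),open("f8.pkl","wb"))
z=t[2]+.007+.0125
u,v=proj(b,(t[0],t[1],z));print("scene flange pred",u,v)
p=b["pixels"].astype(int);m=(p.max(2)<70).astype(np.uint8);k=np.zeros_like(m);cv2.circle(k,(int(u),int(v)),24,1,-1);m&=k
for r in range(int(v)-14,int(v)+15,2):
  c=np.flatnonzero(m[r]);print(r,(c.min(),c.max(),len(c)) if len(c) else None)
u,v=fproj(w,(t[0],t[1],z));print("wrist flange pred",u,v)
for P in ((.0,.037),(.037,0),(-.037,0)):
  yaw=o["tool_rot"][2]; # tool axes in world: image right = tool-closing (sin,-cos), image up = (-?)
  R=np.array([np.sin(yaw),-np.cos(yaw)]);U=np.array([np.cos(yaw),np.sin(yaw)])
  q=P[0]*R+P[1]*U;print(P,fproj(w,(t[0]+q[0],t[1]+q[1],t[2]+.022)))
p=w["pixels"].astype(int);m=(p.max(2)<70)
for c in (240,250,258,266,276): 
  col=np.flatnonzero(m[150:260,c]);print("col",c,150+col[:1])
E
```

```text
clock: 41.8
position: [0.4463, -0.0577, 0.1107]
tool_rot: [3.14, -0.004, 0.297]
force: [0.2, -0.7, -1.3]
grip_width: 0.0279
finger_force: 44.2
clock: 42.3
position: [0.6207, 0.0685, 0.1072]
tool_rot: [3.142, 0.001, 0.298]
force: [0.7, 0.1, -1.0]
grip_width: 0.0276
finger_force: 44.1
clock: 42.8
position: [0.665, 0.1006, 0.0969]
tool_rot: [3.141, 0.001, 0.297]
force: [-0.2, -0.3, -1.6]
grip_width: 0.0275
finger_force: 44.1
clock: 43.3
position: [0.6658, 0.1014, 0.0979]
tool_rot: [3.142, -0.0, 0.298]
force: [-0.2, 0.1, -0.2]
grip_width: 0.0276
finger_force: 44.1
[0.66583888 0.10149158 0.09780394] [-3.14158994e+00 -1.26214375e-04  2.97600316e-01]
scene flange pred 272.00291311717183 215.2860062339904
201 (np.int64(265), np.int64(283), 8)
203 (np.int64(266), np.int64(282), 4)
205 (np.int64(266), np.int64(281), 3)
207 (np.int64(266), np.int64(282), 10)
209 (np.int64(269), np.int64(282), 10)
211 (np.int64(260), np.int64(284), 8)
213 (np.int64(259), np.int64(285), 9)
215 (np.int64(259), np.int64(285), 9)
217 (np.int64(259), np.int64(285), 21)
219 (np.int64(261), np.int64(284), 24)
221 (np.int64(263), np.int64(282), 20)
223 (np.int64(265), np.int64(279), 15)
225 (np.int64(265), np.int64(278), 14)
227 (np.int64(263), np.int64(280), 18)
229 (np.int64(263), np.int64(280), 5)
wrist flange pred 259.3406010503853 242.24700850804714
(0.0, 0.037) (np.float64(259.51602568522003), np.float64(182.02519306462284))
(0.037, 0) (np.float64(322.9723459206406), np.float64(243.42582593137706))
(-0.037, 0) (np.float64(195.5792966248024), np.float64(243.57377830442786))
col 240 [188]
col 250 [187]
col 258 [156]
col 266 [156]
col 276 [159]
```

The scene and wrist views agree within ~2–3 mm. The wrist far-edge shows the cap ~2.5 mm toward -x in the grip, and the top view agrees. I shift +1.5 mm in x and lower.

```bash
python3 -m crank '{"travel":[[0.15,0.05,-0.6],[0.15,0.05,-1.2],[0.15,0.05,-1.8],[0.15,0.05,-2.4],[0.15,0.05,-2.8]],"turn":[[0,0,0],[0,0,0],[0,0,0],[0,0,0],[0,0,0]],"gripper":[1,1,1,1,1]}' 40
python3 -m crank '{"travel":[[0,0,-0.2],[0,0,-0.4],[0,0,-0.6],[0,0,-0.6],[0,0,-0.6]],"turn":[[0,0,0],[0,0,0],[0,0,0],[0,0,0],[0,0,0]],"gripper":[1,1,1,1,1]}'
python3 -m crank '{"travel":[[0,0,-0.2],[0,0,-0.4],[0,0,-0.5],[0,0,-0.5],[0,0,-0.5]],"turn":[[0,0,0],[0,0,0],[0,0,0],[0,0,0],[0,0,0]],"gripper":[1,1,1,1,1]}'
```

```text
clock: 43.9
position: [0.667, 0.102, 0.0688]
tool_rot: [-3.141, 0.001, 0.298]
force: [0.6, 0.1, -1.8]
grip_width: 0.0275
finger_force: 44.1
clock: 44.4
position: [0.6674, 0.102, 0.0638]
tool_rot: [3.142, -0.0, 0.298]
force: [0.6, 0.3, -0.3]
grip_width: 0.0281
finger_force: 44.1
clock: 44.9
position: [0.6674, 0.102, 0.0589]
tool_rot: [3.142, -0.0, 0.298]
force: [-2.3, 0.3, 3.2]
grip_width: 0.0276
finger_force: 45.1
```

```bash
python3 -m crank '{"travel":[[0,0,-0.1],[0,0,-0.2],[0,0,-0.2],[0,0,-0.2],[0,0,-0.2]],"turn":[[0,0,0],[0,0,0],[0,0,0],[0,0,0],[0,0,0]],"gripper":[1,1,1,1,1]}' 40
python3 -m crank '{"travel":[[0,0,0],[0,0,0],[0,0,0],[0,0,0],[0,0,0]],"turn":[[0,0,0],[0,0,0],[0,0,0],[0,0,0],[0,0,0]],"gripper":[0.2,0.2,0.2,0.2,0.2]}'
python3 -m crank '{"travel":[[0,0,1],[0,0,3],[0,0,6],[0,0,9],[0,0,11]],"turn":[[0,0,0],[0,0,0],[0,0,0],[0,0,0],[0,0,0]],"gripper":[0.2,0.2,0.2,0.2,0.2]}'
python3 -m crank '{"travel":[[-4,0,0],[-8,0,0],[-12,-2,0],[-16,-4,0],[-20,-5,0]],"turn":[[0,0,0],[0,0,0],[0,0,0],[0,0,0],[0,0,0]],"gripper":[0.2,0.2,0.2,0.2,0.2]}'
python3 - <<'E'
from h import *
a=bot.grab_frame("top");b=bot.grab_frame("scene")
x=cv2.resize(a["pixels"][130:190,170:275],(600,343),interpolation=cv2.INTER_CUBIC)
c=cv2.resize(b["pixels"][190:265,205:310],(600,429) if 0 else (360,257),interpolation=cv2.INTER_CUBIC)
d=cv2.resize(b["pixels"][190:270,330:410],(240,257),interpolation=cv2.INTER_CUBIC)
cv2.imwrite("pics/fin.png",np.clip(np.vstack([x,np.hstack([c,d])])*1.3,0,255).astype(np.uint8)[:,:,::-1])
for P in ((.6653,.1015),(.6479,-.0138)): print("exp flange/ears px top",proj(a,(*P,.0775)),proj(a,(*P,.102)),"rim",proj(a,(*P,.075)),"scene",proj(b,(*P,.08)))
E
python3 m2.py
```

```text
clock: 45.4
position: [0.6676, 0.102, 0.0586]
tool_rot: [3.141, -0.001, 0.297]
force: [-12.6, -2.5, 29.3]
grip_width: 0.0281
finger_force: 50.3
clock: 45.9
position: [0.6673, 0.102, 0.0565]
tool_rot: [-3.142, 0.0, 0.298]
force: [0.6, -0.3, -0.0]
grip_width: 0.0683
finger_force: 0.0
clock: 46.4
position: [0.668, 0.1021, 0.1698]
tool_rot: [3.141, -0.002, 0.297]
force: [1.0, -1.1, 0.1]
grip_width: 0.0683
finger_force: 0.0
clock: 46.9
position: [0.4658, 0.0505, 0.1673]
tool_rot: [3.141, -0.001, 0.296]
force: [0.5, 0.9, 0.8]
grip_width: 0.0682
finger_force: 0.0
exp flange/ears px top (np.float64(199.0921738763347), np.float64(153.8671290700229)) (np.float64(197.93948513515352), np.float64(152.1612258386341)) rim (np.float64(199.20661542345186), np.float64(154.0364950038241)) scene (np.float64(272.16431545249407), np.float64(226.6814066203707))
exp flange/ears px top (np.float64(244.8708516996686), np.float64(160.5772409823443)) (np.float64(244.87234762578126), np.float64(159.0403256553106)) rim (np.float64(244.8707031812329), np.float64(160.72982890648967)) scene (np.float64(239.13976913244693), np.float64(209.79850529185413))
small on mount, top z.080:
[233 151  23  24 313] [243.8 162.3] [ 0.6431 -0.011 ] R 0.025452908299973525
large on mount:
[184 141  30  30 502] [198.9 155.5] [0.6606 0.1018] R 0.032234215323548206
large on bench
[238 231   9  28 178] [242.7 243.6] [ 0.4366 -0.0073] R 0.019194431125042433
```

View pics/fin.png

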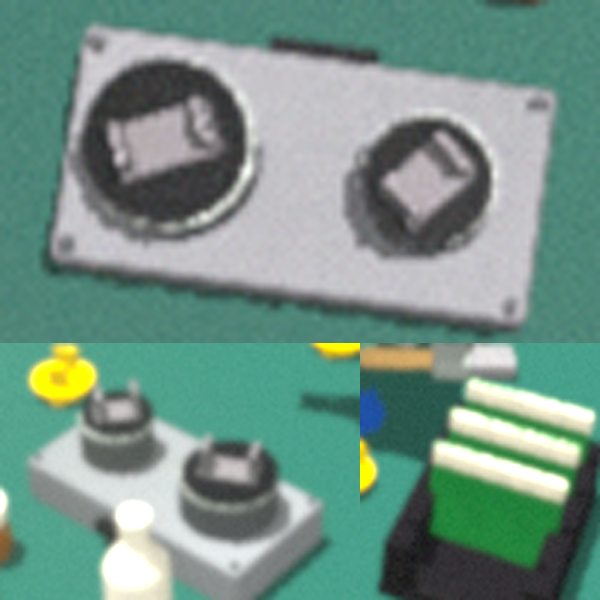

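The final picture shows both caps flat on their rims, large at crop (165,142) and small at (428,184). The ear spans are ~113 and ~85 px, which is the full-out width (squeezed would be ~75 and ~55). All three boards stand level in the carrier. The insert heights agree too: the cap origin came to about 65.5 mm when the flange touched. I hand in.

```bash
python3 -c "
from workcell import bot
print(bot.job_done())"
```

```text
the job is handed in; nothing more can be done
None
```

I handed the job in: three boards (all that were in the rack) stand in the black carrier, and both caps are fitted on their own mounts with the tabs sprung out. The last images agree with this, but the hand-in returned no verdict, so I can't confirm the judged result.

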